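# Tip the weighed potatoes into the stockpot and put the scoop back on the scale

## Task

The peeled, halved potatoes have been weighed. Take the weighing scoop off the kitchen scale, tip it over the stockpot so that all four potato halves slide off its open spout into the pot, and then set the empty scoop back on the scale, seated fully down over the scale's two pegs. Leave the pot standing where it is and do not disturb the other things on the counter.

Things in the scene. Friction and masses are not known exactly. Their poses are not given: they have to be found in the camera images.
- scoop: steel weighing scoop: a tray 140 mm wide (x), 187 mm long (y), black handle. Origin: centre of its foot's underside; z up, +y to the spout, -y to the handle. Foot 100 x 100 mm, z 0 to 16 mm, with two sockets in its underside, 23 mm wide, 16 mm deep, at y = +32 and -32 mm. Tray floor top z = 20 mm; 4 mm walls to z = 60 mm at the rear (y = -82) and sides. About 0.18 kg
- scoop_handle (a point): the grip point of the scoop's handle, at (0, -122, 47) mm in the scoop's frame, axes as the scoop's: the handle is a straight bar along y, 20 mm wide (x) and 26 mm tall (z), free from y = -85 to y = -154 mm
- scoop_spout (a point): middle of the spout's edge, at the floor's top, at (0, 105, 20) mm in the scoop's frame, axes as the scoop's. The spout end has no wall; from y = 45 mm on, the sides draw in to 118 mm apart and fall to z = 32 mm
- scale: low white kitchen scale, fixed, 203 x 165 mm, a sloping display strip on its -x side. Origin: on the counter under the centre of its steel platform; z up. Platform 126 x 132 mm, top at z = 50 mm, with two conical pegs at y = +32 and -32 mm, 20 mm across at the foot, 9 mm at the tip, 14 mm tall. Starts with the scoop seated over them
- scale_seat (a point): centre of the platform's top, midway between the pegs, axes as the scale's. With the scoop seated, the scoop's origin lies here and its y axis is along the scale's y axis
- potato_0: half a peeled potato, pale yellow, a flat cut face and a domed back; about 64 x 46 x 28 mm, 0.04 kg. Origin: centre of the cut face; z away from the cut face, x along its length. Starts cut face down on the scoop's floor
- potato_1: half a peeled potato, pale yellow, a flat cut face and a domed back; about 64 x 46 x 28 mm, 0.04 kg. Origin: centre of the cut face; z away from the cut face, x along its length. Starts cut face down on the scoop's floor
- potato_2: half a peeled potato, pale yellow, a flat cut face and a domed back; about 64 x 46 x 28 mm, 0.04 kg. Origin: centre of the cut face; z away from the cut face, x along its length. Starts cut face down on the scoop's floor
- potato_3: half a peeled potato, pale yellow, a flat cut face and a domed back; about 64 x 46 x 28 mm, 0.04 kg. Origin: centre of the cut face; z away from the cut face, x along its length. Starts cut face down on the scoop's floor
- pot: open steel stockpot, loose, 0.95 kg. Origin: centre of its underside; z up. Outer diameter 230 mm, rim at z = 99 mm, inside about 215 mm across, floor 4 mm thick; two loop handles at z = 66 to 80 mm reach 150 mm from the axis along +y and -y
- mill: wooden pepper mill, 58 mm across, 160 mm tall, a bystander; origin: centre of its underside
- salt_jar: squat glass jar, 60 mm across, 100 mm tall, a bystander; origin: centre of its underside
- mug: stoneware mug, 84 x 118 x 94 mm, a bystander; origin: centre of its underside
- chilli_dish: small shallow dish with chillies, 93 mm across, 21 mm tall, a bystander; origin: centre of its underside

How it is judged:
On the way:
1. the scoop is tipped spout down, by 17 degrees or more, with its spout over the pot's mouth (angle between scoop's own y axis and vertical above 1.87 rad and horizontal distance between scoop_spout and pot below 0.11 m and height (world z) of scoop_spout above 0.06 m), for 0.1 s.
At the end, for the whole second after the job is handed in: All four potato halves lie in the pot (within 105 mm of its axis and below its rim); the scoop sits on the scale over both pegs, its origin within 6 mm of scale_seat and down on the platform, in line within 0.08 rad and level within 0.05 rad; all at rest (horizontal distance between each of potato_0, potato_1, potato_2, potato_3 and pot below 0.105 m and z of potato_0 in the frame of pot between -0.005 and 0.085 m and z of potato_1 in the frame of pot between -0.005 and 0.085 m and z of potato_2 in the frame of pot between -0.005 and 0.085 m and z of potato_3 in the frame of pot between -0.005 and 0.085 m and horizontal distance between scoop and scale_seat below 0.006 m and distance between scoop and scale_seat below 0.007 m and angle between the y axis of scoop and the y axis of scale, either way round below 0.08 rad and angle between scoop's own z axis and vertical below 0.05 rad and linear speed of each of potato_0, potato_1, potato_2, potato_3, scoop, pot below 0.03 m/s); the robot touches nothing.
It fails at once if the pot is shoved more than 40 mm or tipped (distance of pot from where it was at the start of the episode above 0.04 m or angle between pot's own z axis and vertical above 0.2 rad).
It fails at once if another thing on the counter is moved more than 30 mm (distance of any of mill, salt_jar, mug, chilli_dish from where it was at the start of the episode above 0.03 m).
It also fails if it takes over 61 s, if anything falls off the work surface, if the arm or the gripper's body presses on something with over 40 N, if the wrist force passes 120 N, or if a joint passes its speed limit or range.

## Robot

A 7-joint arm with a two-finger parallel gripper is mounted at the origin on a cart in front of the work surface, level with it; the furniture and walls round the work are solid. World frame = base frame: x ahead of the robot, y to its left, z up, the work surface at z = 0. Lengths are in m, angles in rad, forces in N, time in s.
With the tool pointing down it reaches from about 0.425 to 0.925 m from the base axis. Payload 6.8 kg.
Tool frame: the origin (TCP) lies at the very end of the fingers, on their centre line; the grasp point (between the pads) lies 19 mm behind it; y points along the fingers, z is the direction in which the jaws open and shut, and the axes are right-handed (so a half turn about y gives the same grasp; the last joint's range is limited). The gripper opens to 88 mm and grips with 3 to 60 N. Pads are 20 mm wide; open, the fingers measure 115 mm over their backs; the gripper's body (75 mm by 178 mm) begins 61 mm behind the grasp point.
Start: joints at [-1.226, 0.477, 0.022, 1.555, -0.011, 1.109, -0.083], TCP at [0.295, 0.607, 0.223] pointing down, gripper open.
Joint ranges: [-2.96, 2.96], [-0.34, 2.1], [-1.41, 1.46], [0.24, 2.44], [-1.37, 4.51], [0.17, 1.92], [-2.96, 2.96]. Speed limits (rad/s): [2.39, 2.39, 3.14, 3.14, 3.14, 3.14, 3.14].

## Interface

Orientations are given as [roll, pitch, yaw] about the fixed x, y, z axes, in that order (R = Rz(yaw) Ry(pitch) Rx(roll)).
In Python, from bench import env gives the robot as it stands.
- The arm moves only by the shell command python3 -m pendant 'ROWS'. ROWS is JSON, a list of rows, each a list of 7 numbers: the shift along the tool's x, y, z in units of 25 mm (1.0 is 25 mm), then the turn, a rotation vector about the tool's x, y, z in units of 0.12 rad (1.0 is 0.12 rad), then the gripper's target within -1 to 1 (fully open at 1, half-way at 0, shut at -1). In form: [[tx, ty, tz, rx, ry, rz, fingers], ...]. A call has 1 to 12 rows; each row shifts and turns the pose as measured when the row begins, along the tool's axes as they then stand; what a row does not reach is not made up. A row lasts 1/12 s, in which the tool goes at most 41.7 mm and 7.16 degrees, less where a joint would pass 70% of its speed; a pose out of reach is approached as far as the arm can. A call with a number of a shift or a turn outside -1 to 1 is refused whole. A call with a gripper value outside its range is refused whole. The fingers move at their own pace and stop on an object; the grip force is fixed at half the most. Time passes only in rows, so rows that do not move let the fingers close. It gives the time, the measured TCP pose, the force and the opening at its end, in the units of the state.
- env.get_state(): the state, without advancing time (a new reading comes with each control period).
- env.get_image(name): name is "side" or "top" or "wrist"; returns the picture (400x640x3 uint8, red, green, blue); there is no depth.
- env.get_calibration(name): a dict with "fx", "fy", "cx", "cy" (pixels), "k1" (the pictures are not rectified: a ray, as slopes to the right and down, at radius r is drawn at 1 + k1 r^2 times it, then the intrinsics apply), "pose" (4x4, takes a point from camera to world coordinates). Camera axes: x right, y up, looking along -z (the intrinsics and any distortion apply to the point x, -y, -z); pixel columns grow to the right and rows downward; lengths in m; the calibration is good to about 2 mm. A picture is of the moment at which its call begins: read the wrist's pose just before it. get_calibration takes no time and is no camera call; for the wrist camera it gives the pose at the moment of the call.
- env.close_job(): hands the job in, once; it reports no verdict.
The state is a dict: "clock": time; "joint_positions": joint angles; "qd": joint speeds; "joint_torque": joint torques, N m; "position": TCP position; "tcp_rot": TCP orientation; "ft_force": force on the tool from outside, world axes, zero at the start; "ft_torque": the same for the moment, N m; "grip_width": finger opening in m.
Only numpy, scipy, OpenCV 4.12 (cv2) and the standard library are available. Lean on these libraries where they do the work, as an engineer would, in place of code of your own. Each camera call takes 0.05 s, during which the arm holds its last target.

## Working session

There is one attempt and no reset: what is moved stays moved. The work goes in short steps, Python scripts to look and compute and a shell command to move; the robot and the scene stay as the last step left them, time stands still between calls to the robot, and variables do not carry over. Pictures are saved under pics/ and viewed, and the job is handed in when it is done.

```bash
ls; mkdir -p pics; python3 - <<'E'
from bench import env
import cv2
for n in ["side","top","wrist"]:
    c=env.get_calibration(n); print(n,{k:(v if k!='pose' else None) for k,v in c.items()}); print(c['pose'])
    cv2.imwrite(f"pics/{n}0.png",env.get_image(n)[:,:,::-1])
s=env.get_state(); print(s)
E
```

```text
pics
side {'fx': 405.81305604478075, 'fy': 405.81305604478075, 'cx': 318.3779432907743, 'cy': 203.29565657464838, 'k1': -0.02807112246974116, 'pose': None}
[[ 0.83085022  0.22072906 -0.5108489   0.14845014]
 [-0.55601254  0.36752313 -0.7455044  -0.75631089]
 [ 0.0231943   0.90344089  0.42808479  0.48036594]
 [ 0.          0.          0.          1.        ]]
top {'fx': 520.4107906784967, 'fy': 520.4107906784967, 'cx': 321.91747566374255, 'cy': 196.2722292339582, 'k1': -0.16490216301177346, 'pose': None}
[[ 0.06284217  0.9738573  -0.21829528  0.33311145]
 [-0.99801215  0.06027773 -0.01839407 -0.08316076]
 [-0.00475485  0.21901726  0.9757094   1.16278492]
 [ 0.          0.          0.          1.        ]]
wrist {'fx': 330.425706169223, 'fy': 330.425706169223, 'cx': 317.840975687931, 'cy': 193.99051876570184, 'k1': -0.003011850707695175, 'pose': None}
[[ 0.43809882 -0.86619347 -0.24037119  0.22851722]
 [ 0.89892215  0.42128169  0.12025267  0.63827257]
 [-0.0028981  -0.26875754  0.9632035   0.38282295]
 [ 0.          0.          0.          1.        ]]
{'clock': 0.15, 'joint_positions': array([-1.22612427,  0.47762092,  0.02236019,  1.55617405, -0.01151166,
        1.10929546, -0.08308888]), 'qd': array([-1.94645385e-04, -2.57163648e-03,  3.06521078e-04, -2.06679909e-03,
       -2.44397134e-05, -4.88036054e-04,  8.94537058e-04]), 'joint_torque': array([ 3.39818005e-03, -5.83286333e+01,  1.53718807e+00, -2.72876161e+01,
       -5.41650876e-02,  1.44846481e-02,  1.07138260e-04]), 'position': array([0.2950997 , 0.60658188, 0.22191939]), 'tcp_rot': array([-1.57216286e+00, -9.10132917e-05, -4.52759796e-01]), 'ft_force': array([-0.37831337,  0.2958982 ,  0.88421745]), 'ft_torque': array([0.00382148, 0.00793349, 0.00019572]), 'grip_width': 0.0876320546959523}
```

View pics/side0.png

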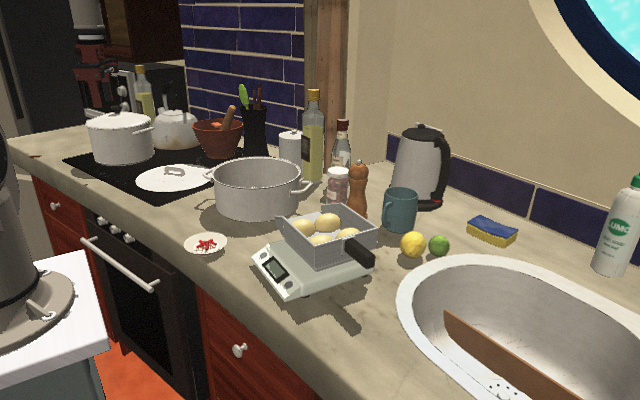

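View pics/top0.png

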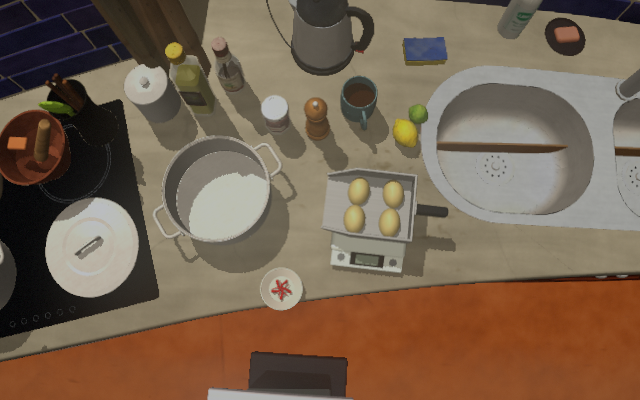

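View pics/wrist0.png

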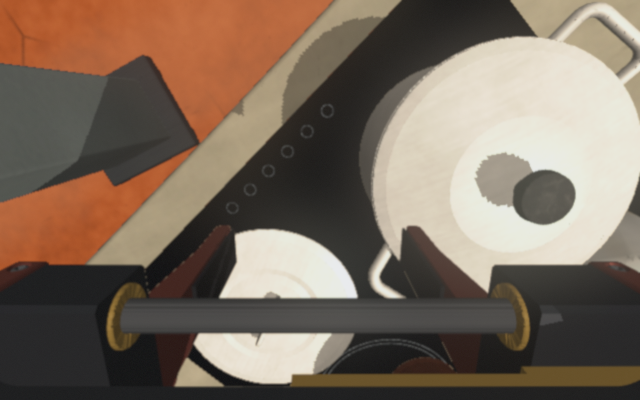

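```bash
cat > h.py <<'E'
import numpy as np, cv2
from bench import env
def ray(n,u,v,cal=None):
    c=cal or env.get_calibration(n)
    x=(u-c['cx'])/c['fx']; y=(v-c['cy'])/c['fy']
    rd=np.hypot(x,y); r=rd
    for _ in range(30): r=rd/(1+c['k1']*r*r)
    s=r/rd if rd>0 else 1
    P=np.array(c['pose']); d=P[:3,:3]@np.array([x*s,-y*s,-1.]); return P[:3,3],d
def onz(n,u,v,z,cal=None):
    o,d=ray(n,u,v,cal); return o+d*(z-o[2])/d[2]
def proj(n,p,cal=None):
    c=cal or env.get_calibration(n); P=np.array(c['pose'])
    q=P[:3,:3].T@(np.array(p)-P[:3,3]); x=q[0]/-q[2]; y=-q[1]/-q[2]; f=1+c['k1']*(x*x+y*y)
    return c['fx']*x*f+c['cx'], c['fy']*y*f+c['cy']
def tri(a,b):
    (o1,d1),(o2,d2)=a,b
    A=np.stack([d1,-d2],1); t=np.linalg.lstsq(A,o2-o1,rcond=None)[0]
    p,q=o1+d1*t[0],o2+d2*t[1]; return (p+q)/2,np.linalg.norm(p-q)
E
python3 - <<'E'
import cv2
a=cv2.imread('pics/top0.png'); cv2.imwrite('pics/top0c.png',cv2.resize(a[140:290,300:460],None,fx=5,fy=4*1.25/1,interpolation=cv2.INTER_CUBIC)[:600*2][:750])
b=cv2.resize(a[155:275,310:460],None,fx=5,fy=5,interpolation=cv2.INTER_CUBIC); cv2.imwrite('pics/top0c.png',b)
b=cv2.resize(a[125:255,145:295],None,fx=4,fy=4,interpolation=cv2.INTER_CUBIC); cv2.imwrite('pics/top0p.png',b)
a=cv2.imread('pics/side0.png')
b=cv2.resize(a[190:310,240:390],None,fx=5,fy=5,interpolation=cv2.INTER_CUBIC); cv2.imwrite('pics/side0c.png',b)
E
```

```text
(no output)
```

View pics/top0c.png

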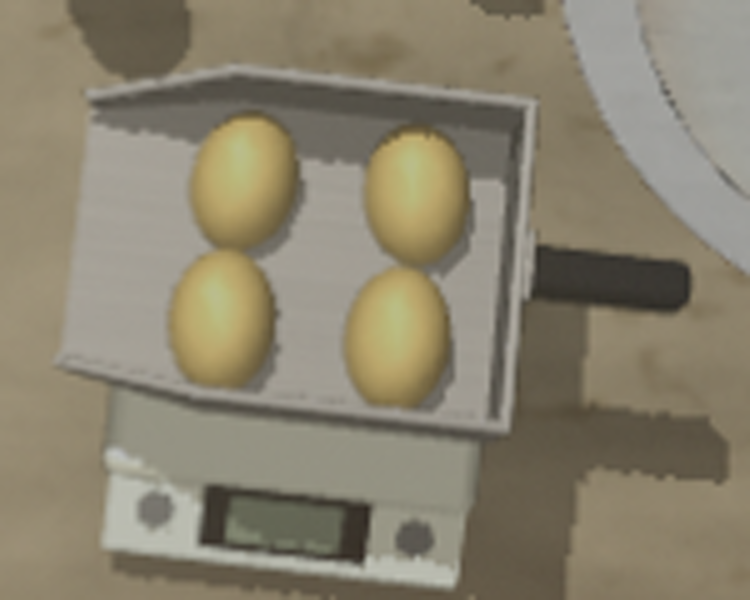

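View pics/top0p.png

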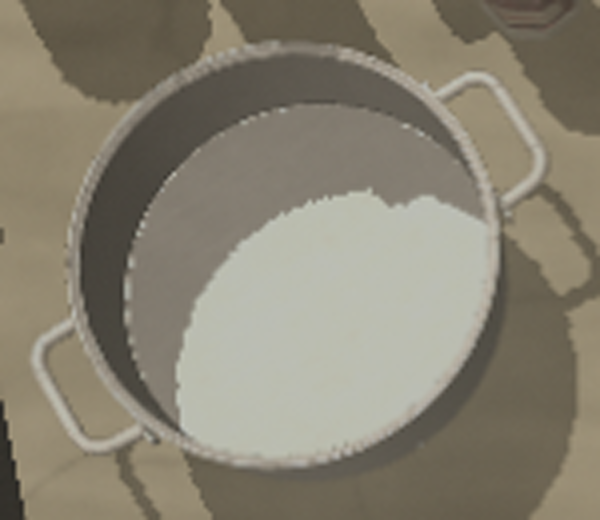

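View pics/side0c.png

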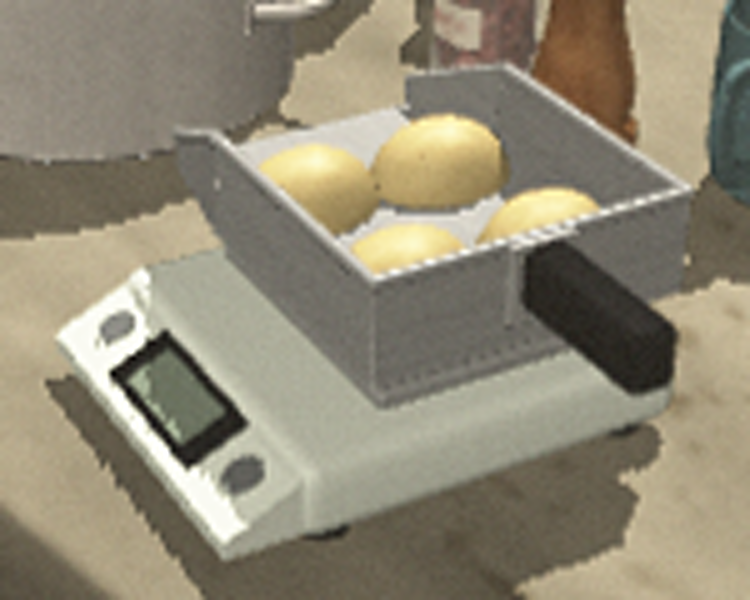

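```bash
python3 - <<'E'
from h import *
pts={'rearfar(70,-82,60)':(417,175.4,.11),'rearnear(-70,-82,60)':(411.2,240.8,.11),'spfar':(328,174,.082),'spnear':(321.5,227.8,.082),'h0':(417.5,209,.11),'hend':(448,211.5,.11)}
R={}
for k,(u,v,z) in pts.items(): R[k]=onz('top',u,v,z); print(k,R[k].round(4))
rf,rn,sf,sn=[R[k][:2] for k in list(pts)[:4]]
print('rear w',np.linalg.norm(rf-rn),'spw',np.linalg.norm(sf-sn),'len',np.linalg.norm((rf+rn)/2-(sf+sn)/2))
d=(sf+sn)/2-(rf+rn)/2; 
m=np.arctan2(-d[0],d[1]); print('yaw from axis',m,'from rear',np.arctan2(*(rf-rn)[::-1]),'spout',np.arctan2(*(sf-sn)[::-1]))
# fit 2D rigid
L=np.array([[.07,-.082],[-.07,-.082],[.059,.105],[-.059,.105],[0,-.154]]);W=np.array([rf,rn,sf,sn,R['hend'][:2]])
lc,wc=L.mean(0),W.mean(0); H=(L-lc).T@(W-wc); th=np.arctan2(H[0,1]-H[1,0],H[0,0]+H[1,1]); c,s=np.cos(th),np.sin(th);Q=np.array([[c,-s],[s,c]])
t=wc-Q@lc; print('scoop',t,th,'res',((L@Q.T+t)-W).round(4).tolist())
# pot rim: outer contour extremes
E=[(145+x/4,125+y/4) for x,y in [(68,260),(300,40),(498,235),(265,467),(110,130),(440,400),(455,110),(120,385)]]
P=np.array([onz('top',u,v,.099)[:2] for u,v in E]);A=np.c_[2*P,np.ones(len(P))];x=np.linalg.lstsq(A,(P**2).sum(1),rcond=None)[0];print('pot',x[:2],np.sqrt(x[2]+x[0]**2+x[1]**2))
for u,v in [(145+545/4,125+160/4),(145+35/4,125+355/4)]: print('poth',onz('top',u,v,.075))
for k,(u,v) in {'mill':(316,132),'salt':(276,124),'mug':(358,108),'dish':(281,290)}.items(): print(k,onz('top',u,v,.02))
E
```

```text
rearfar(70,-82,60) [ 0.6259 -0.26    0.11  ]
rearnear(-70,-82,60) [ 0.4868 -0.2514  0.11  ]
spfar [ 0.6247 -0.0728  0.082 ]
spnear [ 0.5071 -0.0662  0.082 ]
h0 [ 0.5539 -0.2627  0.11  ]
hend [ 0.5525 -0.3269  0.11  ]
rear w 0.13936718118362626 spw 0.11777969800073183 len 0.18650137311488255
yaw from axis -0.05125793616533892 from rear -0.0619573974072171 spout -0.055862293052957285
scoop [ 0.56054607 -0.17387807] -0.0535202679039863 res [[0.0002, 0.0005], [-0.0005, -0.0006], [0.0004, 0.0006], [0.0001, 0.0003], [-0.0002, -0.0008]]
pot [0.5780473  0.16263128] 0.1164943367380226
poth [0.64061702 0.03005157 0.075     ]
poth [0.51518595 0.29888258 0.075     ]
mill [ 0.74052286 -0.03830081  0.02      ]
salt [0.75476915 0.05626101 0.02      ]
mug [ 0.80644206 -0.13296674  0.02      ]
dish [0.37452982 0.01416503 0.02      ]
```

```bash
cat >> h.py <<'E'
from scipy.spatial.transform import Rotation as Ro
def tool(yaw,tilt=0):
    """scoop-yaw yaw, spout-down tilt; tool orientation: x=-scoop y, y=-scoop z, z=scoop x"""
    S=Ro.from_euler('z',yaw)*Ro.from_euler('x',-tilt)
    return S*Ro.from_matrix(np.array([[0,0,1],[-1,0,0],[0,-1,0.]]))
def cur():
    s=env.get_state(); return s,np.array(s['position']),Ro.from_euler('xyz',s['tcp_rot'])
def delta(pos,R=None):
    s,p,C=cur(); t=C.inv().apply(np.array(pos)-p)/.025
    r=(C.inv()*R).as_rotvec()/.12 if R is not None else np.zeros(3)
    print('clock',s['clock'],'shift',t.round(2),'turn',r.round(2),'q',np.round(s['joint_positions'],2),'f',np.round(s['ft_force'],1),'w',round(s['grip_width'],4))
E
python3 -m pendant '[[0.83,-0.22,-0.66,0,0,0,1],[0.83,-0.22,-0.66,0,0,0,1],[0.83,-0.22,-0.66,0,0,0,1],[0.83,-0.22,-0.66,0,0,0,1],[0.83,-0.22,-0.66,0,0,0,1],[0.83,-0.22,-0.66,0,0,0,1],[0.83,-0.22,-0.66,0,0,0,1],[0.83,-0.22,-0.66,0,0,0,1],[0.83,-0.22,-0.66,0,0,0,1],[0.83,-0.22,-0.66,0,0,0,1],[0.83,-0.22,-0.66,0,0,0,1],[0.83,-0.22,-0.66,0,0,0,1]]'
python3 -m pendant '[[0.83,-0.22,-0.66,0,0,0,1],[0.83,-0.22,-0.66,0,0,0,1],[0.83,-0.22,-0.66,0,0,0,1],[0.83,-0.22,-0.66,0,0,0,1],[0.83,-0.22,-0.66,0,0,0,1],[0.83,-0.22,-0.66,0,0,0,1],[0.83,-0.22,-0.66,0,0,0,1],[0.83,-0.22,-0.66,0,0,0,1],[0.83,-0.22,-0.66,0,0,0,1],[0.83,-0.22,-0.66,0,0,0,1],[0.83,-0.22,-0.66,0,0,0,1],[0.83,-0.22,-0.66,0,0,0,1]]'
python3 -c "
from h import *
delta([.57,.03,.35],tool(-.0535,0))
delta([.57,.03,.35],tool(-.0535,1.0))"
```

```text
clock: 1.15
position: [0.4317, 0.3113, 0.2847]
tcp_rot: [-1.581, 0.005, -0.44]
ft_force: [0.5, -0.0, -0.8]
grip_width: 0.088
clock: 2.15
position: [0.5759, 0.0099, 0.3532]
tcp_rot: [-1.583, 0.008, -0.439]
ft_force: [-1.0, 0.1, -0.3]
grip_width: 0.0879
clock 2.15 shift [-0.56  0.12  0.63] turn [0.13 9.88 0.  ] q [-0.43  0.23  0.37  1.64 -0.08  1.31  1.08] f [-1.   0.1 -0.3] w 0.0879
clock 2.15 shift [-0.56  0.12  0.63] turn [-4.8   9.07 -7.3 ] q [-0.43  0.23  0.37  1.64 -0.08  1.31  1.08] f [-1.   0.1 -0.3] w 0.0879
```

```bash
python3 -m pendant '[[0,0,0,0,1,0,1],[0,0,0,0,1,0,1],[0,0,0,0,1,0,1],[0,0,0,0,1,0,1],[0,0,0,0,1,0,1],[0,0,0,0,1,0,1],[0,0,0,0,1,0,1],[0,0,0,0,1,0,1],[0,0,0,0,1,0,1],[0,0,0,0,0.9,0,1]]'
python3 -m pendant '[[0,0,0,0,0,-1,1],[0,0,0,0,0,-1,1],[0,0,0,0,0,-1,1],[0,0,0,0,0,-1,1],[0,0,0,0,0,-1,1],[0,0,0,0,0,-1,1],[0,0,0,0,0,-1,1],[0,0,0,0,0,-1,1]]'
python3 -c "
from h import *
delta([.57,.03,.35],tool(-.0535,0))
delta([.57,.03,.35],tool(-.0535,1.0))"
```

```text
clock: 2.98
position: [0.5764, -0.0009, 0.3521]
tcp_rot: [-1.584, -0.013, -1.679]
ft_force: [-0.3, 0.1, -0.9]
grip_width: 0.0879
clock: 3.65
position: [0.5785, -0.0079, 0.3599]
tcp_rot: [-1.559, -1.006, -1.708]
ft_force: [1.1, 1.0, -0.9]
grip_width: 0.0878
clock 3.65 shift [-1.11 -1.02 -0.53] turn [ 0.26 -0.59  8.38] q [-0.94  0.55  0.63  1.61  0.57  1.57 -0.59] f [ 1.1  1.  -0.9] w 0.0878
clock 3.65 shift [-1.11 -1.02 -0.53] turn [ 0.49 -0.37  0.06] q [-0.94  0.55  0.63  1.61  0.57  1.57 -0.59] f [ 1.1  1.  -0.9] w 0.0878
```

```bash
python3 -m pendant '[[0,0,0,0,0,1,1],[0,0,0,0,0,1,1],[0,0,0,0,0,1,1],[0,0,0,0,0,1,1],[0,0,0,0,0,1,1],[0,0,0,0,0,1,1],[0,0,0,0,0,1,1],[0,0,0,0,0,1,1],[0,0,0,0,-0.5,0.3,1]]'
python3 -c "
from h import *
delta([.5543,-.2887,.20],tool(-.0535,0))"
```

```text
clock: 4.4
position: [0.5802, 0.0126, 0.3374]
tcp_rot: [-1.597, -0.011, -1.607]
ft_force: [0.1, -1.5, -0.6]
grip_width: 0.0876
clock 4.4 shift [12.02  5.64 -0.45] turn [0.22 0.14 0.09] q [-0.54  0.26  0.51  1.65 -0.12  1.29 -0.04] f [ 0.1 -1.5 -0.6] w 0.0876
```

```bash
python3 -m pendant '[[1,0.46,0,0,0,0,1],[1,0.46,0,0,0,0,1],[1,0.46,0,0,0,0,1],[1,0.46,0,0,0,0,1],[1,0.46,0,0,0,0,1],[1,0.46,0,0,0,0,1],[1,0.46,0,0,0,0,1],[1,0.46,0,0,0,0,1],[1,0.46,-0.1,0,0,0,1],[1,0.46,-0.1,0,0,0,1],[1,0.46,-0.1,0.1,0,0,1],[1,0.46,-0.1,0.1,0.1,0.1,1]]'
python3 -c "
from h import *
delta([.5543,-.2887,.20],tool(-.0535,0))
cv2.imwrite('pics/w1.png',env.get_image('wrist')[:,:,::-1])
"
```

```text
clock: 5.4
position: [0.5573, -0.2964, 0.1966]
tcp_rot: [-1.566, 0.011, -1.61]
ft_force: [-0.1, -0.0, -0.0]
grip_width: 0.0881
clock 5.4 shift [-0.31 -0.14 -0.13] turn [-0.04  0.12 -0.09] q [-0.    0.47  0.55  1.72 -0.3   1.03  0.61] f [-0.1 -0.  -0. ] w 0.0881
```

View pics/w1.png

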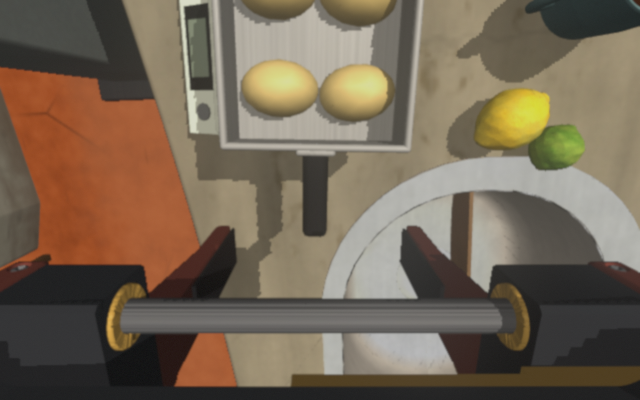

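```bash
python3 -c "
from h import *
for u,v in [(314,235),(316,154),(221,148),(409,148),(303,220),(327,220)]: print(onz('wrist',u,v,.11).round(4))
delta([.5543,-.2887,.078],tool(-.0535,0))
"
```

```text
[ 0.5481 -0.3323  0.11  ]
[ 0.5529 -0.2675  0.11  ]
[ 0.4825 -0.2596  0.11  ]
[ 0.6223 -0.2665  0.11  ]
[ 0.54   -0.3192  0.11  ]
[ 0.559  -0.3202  0.11  ]
clock 5.45 shift [-0.54  4.67  0.01] turn [-0.01  0.04 -0.07] q [ 0.    0.48  0.56  1.72 -0.3   1.03  0.62] f [-3.  -3.6 -0.2] w 0.0879
```

```bash
python3 -m pendant '[[-0.2,0.5,0,0,0,0,1],[-0.15,0.5,0,0,0,0,1],[0,0.5,0,0,0,0,1],[0,0.5,0,0,0,0,1],[0,0,0,0,0,0,1],[0,0,0,0,0,0,1]]'
python3 -c "
from h import *
delta([.5543,-.2887,.078],tool(-.0535,0))
c=env.get_calibration('wrist')
im=env.get_image('wrist');cv2.imwrite('pics/w2.png',im[:,:,::-1])
delta([.5543,-.2887,.078],tool(-.0535,0))
import pickle;pickle.dump(c,open('c2.pkl','wb'))
"
```

```text
clock: 5.95
position: [0.5501, -0.2985, 0.14]
tcp_rot: [-1.573, 0.007, -1.627]
ft_force: [-0.4, -0.6, 0.6]
grip_width: 0.0878
clock 5.95 shift [-0.38  2.48  0.15] turn [ 0.02 -0.03 -0.06] q [ 0.02  0.53  0.53  1.78 -0.33  0.93  0.63] f [-0.4 -0.6  0.6] w 0.0878
clock 6.0 shift [-0.37  2.48  0.16] turn [ 0.02 -0.02 -0.06] q [ 0.02  0.53  0.53  1.78 -0.33  0.93  0.63] f [ 0.  -0.4  1.3] w 0.0876
```

View pics/w2.png

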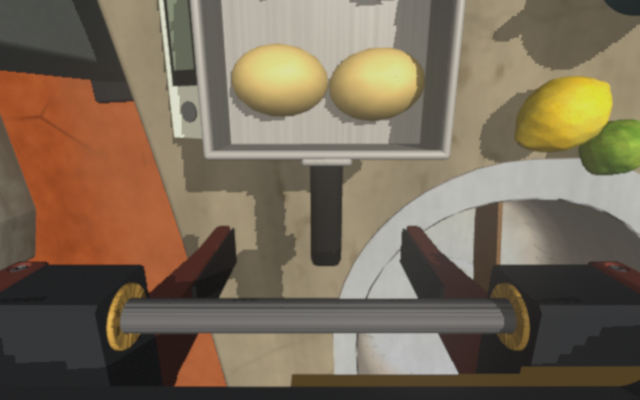

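```bash
python3 -c "
from h import *
import pickle;c=pickle.load(open('c2.pkl','rb'))
for u,v in [(326,264),(327,163),(205,155),(449,155),(312,240),(342,240)]: print(onz('wrist',u,v,.11,c).round(4))
"
```

```text
[ 0.5529 -0.3255  0.11  ]
[ 0.5568 -0.2605  0.11  ]
[ 0.4861 -0.2518  0.11  ]
[ 0.6279 -0.2599  0.11  ]
[ 0.5451 -0.3085  0.11  ]
[ 0.5638 -0.3096  0.11  ]
```

```bash
python3 -m pendant '[[-0.2,0.6,0.1,0,0,0,1],[-0.15,0.6,0.07,0,0,0,1],[0,0.6,0,0,0,0,1],[0,0.5,0,0,0,0,1],[0,0.1,0,0,0,0,1],[0,0,0,0,0,0,1]]'
python3 -c "
from h import *
delta([.5545,-.2887,.078],tool(-.0535,0))"
```

```text
clock: 6.5
position: [0.5593, -0.2894, 0.0823]
tcp_rot: [-1.565, 0.005, -1.624]
ft_force: [-0.8, 0.5, 0.5]
grip_width: 0.088
clock 6.5 shift [-0.02  0.17 -0.2 ] turn [-0.05 -0.   -0.04] q [ 0.03  0.61  0.48  1.81 -0.38  0.82  0.65] f [-0.8  0.5  0.5] w 0.088
```

```bash
python3 -m pendant '[[0,0.17,-0.18,0,0,0,1],[0,0,0,0,0,0,1],[0,0,0,0,0,0,1]]'
python3 -c "
from h import *
delta([.5545,-.2887,.078],tool(-.0535,0))"
```

```text
clock: 6.75
position: [0.5553, -0.29, 0.0794]
tcp_rot: [-1.563, 0.004, -1.625]
ft_force: [-0.0, 0.0, 1.1]
grip_width: 0.0876
clock 6.75 shift [-0.05  0.06 -0.04] turn [-0.06 -0.   -0.04] q [ 0.04  0.6   0.48  1.82 -0.38  0.8   0.66] f [-0.   0.   1.1] w 0.0876
```

```bash
python3 -m pendant '[[0,0.05,-0.03,0,0,0,-1],[0,0,0,0,0,0,-1],[0,0,0,0,0,0,-1],[0,0,0,0,0,0,-1],[0,0,0,0,0,0,-1],[0,0,0,0,0,0,-1],[0,0,0,0,0,0,-1],[0,0,0,0,0,0,-1]]'
python3 -c "
from h import *
delta([.5545,-.2887,.078],tool(-.0535,0))"
```

```text
clock: 7.42
position: [0.5554, -0.2909, 0.0802]
tcp_rot: [-1.56, 0.003, -1.625]
ft_force: [-0.6, -0.3, 0.8]
grip_width: 0.0378
clock 7.4167 shift [-0.08  0.09 -0.04] turn [-0.09 -0.01 -0.03] q [ 0.04  0.6   0.48  1.82 -0.38  0.8   0.66] f [-0.6 -0.3  0.8] w 0.0378
```

```bash
python3 -m pendant '[[0,0,0,0,0,0,-1],[0,0,0,0,0,0,-1],[0,0,0,0,0,0,-1],[0,0,0,0,0,0,-1],[0,0,0,0,0,0,-1],[0,0,0,0,0,0,-1]]'
python3 -c "
from h import *
delta([.5545,-.2887,.078],tool(-.0535,0))"
```

```text
clock: 7.92
position: [0.5555, -0.2908, 0.0803]
tcp_rot: [-1.56, 0.003, -1.625]
ft_force: [0.1, -0.4, 0.2]
grip_width: 0.02
clock 7.9167 shift [-0.08  0.09 -0.04] turn [-0.09 -0.01 -0.03] q [ 0.04  0.6   0.48  1.82 -0.38  0.8   0.66] f [ 0.1 -0.4  0.2] w 0.02
```

```bash
python3 -m pendant '[[0,-0.2,0,0,0,0,-1],[0,-0.3,0,0,0,0,-1],[0,-0.4,0,0,0,0,-1],[0,-0.4,0,0,0,0,-1],[0,-0.4,0,0,0,0,-1],[0,-0.3,0,0,0,0,-1],[0,0,0,0,0,0,-1]]'
python3 -c "
from h import *
delta([.5555,-.2908,.0803],tool(-.0535,0))
cv2.imwrite('pics/s3.png',env.get_image('side')[:,:,::-1])"
```

```text
clock: 8.5
position: [0.5535, -0.2911, 0.1345]
tcp_rot: [-1.563, 0.003, -1.625]
ft_force: [-0.2, 1.2, -2.3]
grip_width: 0.0201
clock 8.5 shift [-0.01  2.17  0.06] turn [-0.07 -0.01 -0.02] q [ 0.01  0.53  0.52  1.79 -0.34  0.9   0.63] f [-0.2  1.2 -2.3] w 0.0201
```

View pics/s3.png

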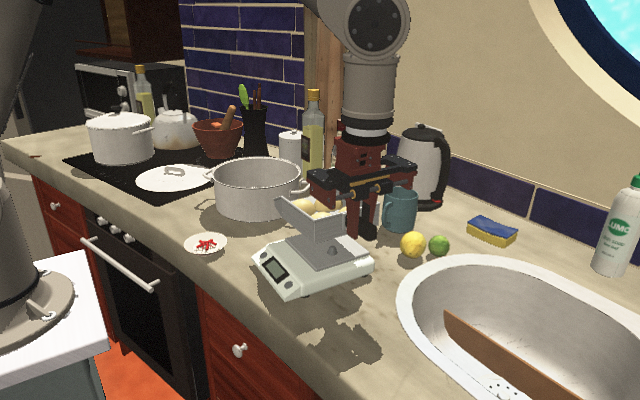

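```bash
python3 -c "
import cv2
a=cv2.imread('pics/s3.png');cv2.imwrite('pics/s3c.png',cv2.resize(a[150:300,240:420],None,fx=4,fy=4,interpolation=cv2.INTER_CUBIC))"
```

```text
(no output)
```

View pics/s3c.png

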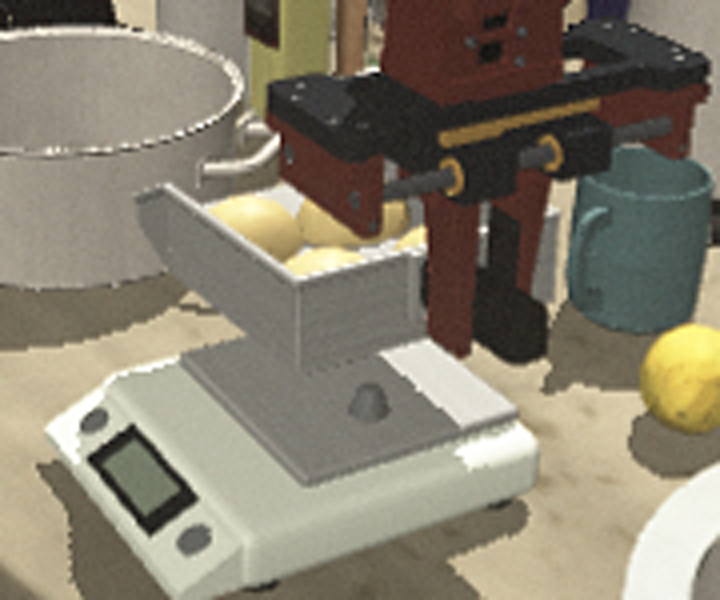

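```bash
python3 -c "
from h import *
g=np.array([0,-.117,.047])
tcp=np.array([.5535,-.2911,.1345+.0167+.002])
for t in [-.1,0,.1,.2,.3]:
    S=Ro.from_euler('z',-.0535)*Ro.from_euler('x',-t)
    print(t,[np.round(proj('side',tcp+S.apply(np.array(l)-g)),1).tolist() for l in [(-.07,-.082,.06),(-.059,.105,.032),(-.07,.045,.06),(-.07,-.082,.016)]])
print(240+300/4,150+280/4, 240+165/4,150+187/4,240+137/4,150+200/4,)
"
```

```text
-0.1 [[314.4, 216.3], [272.8, 182.0], [281.1, 183.5], [312.7, 237.7]]
0 [[313.9, 217.7], [273.1, 192.0], [280.8, 190.9], [313.5, 240.3]]
0.1 [[313.6, 219.3], [273.9, 202.1], [280.8, 198.5], [314.4, 242.8]]
0.2 [[313.3, 221.0], [275.1, 212.2], [281.2, 206.2], [315.4, 245.3]]
0.3 [[313.2, 222.9], [276.7, 222.4], [281.9, 214.1], [316.5, 247.6]]
315.0 220.0 281.25 196.75 274.25 200.0
```

```bash
cat >> h.py <<'E'
def pourpose(sp,a,s=.07,yaw=-.0535):
    S=Ro.from_euler('z',yaw)*Ro.from_euler('x',-a)
    T=Ro.from_euler('z',yaw)*Ro.from_euler('x',-(a-s))
    g=np.array(sp)+S.apply([0,-.222,.027]); return g+T.apply([0,0,-.018]), tool(yaw,a-s)
E
python3 -c "
from h import *
p,R=pourpose([.576,.10,.19],0); print(p); delta(p,R)"
```

```text
[ 0.56419599 -0.1204252   0.19904408]
clock 8.55 shift [-6.84 -2.59  0.08] turn [-0.07 -0.    0.56] q [ 0.01  0.53  0.52  1.79 -0.34  0.9   0.63] f [ 0.7 -0.3 -3.8] w 0.0199
```

```bash
python3 -m pendant '[[0,-0.3,0,0,0,0.2,-1],[0,-0.5,0,0,0,0.2,-1],[-0.2,-0.6,0,0,0,0.15,-1],[-0.4,-0.6,0,0,0,0,-1],[-0.6,-0.5,0,0,0,0,-1],[-0.7,-0.2,0,0,0,0,-1],[-0.7,0,0,0,0,0,-1],[-0.7,0,0,0,0,0,-1],[-0.7,0,0,0,0,0,-1],[-0.7,0,0,0,0,0,-1],[-0.7,0,0,0,0,0,-1],[-0.6,0,0,0,0,0,-1]]'
python3 -c "
from h import *
p,R=pourpose([.576,.10,.19],0); delta(p,R)"
```

```text
clock: 9.55
position: [0.5579, -0.1377, 0.2159]
tcp_rot: [-1.566, 0.068, -1.629]
ft_force: [-0.1, -0.1, -3.8]
grip_width: 0.0197
clock 9.55 shift [-0.66  0.72  0.21] turn [-0.04 -0.04  0.02] q [-0.23  0.35  0.52  1.83 -0.28  1.03  0.35] f [-0.1 -0.1 -3.8] w 0.0197
```

```bash
python3 -m pendant '[[-0.4,0.3,0.1,0,0,0,-1],[-0.2,0.2,0.1,0,0,0,-1],[0,0,0,0,0,0,-1],[0,0,0,0,0,0,-1]]'
python3 -c "
from h import *
p,R=pourpose([.576,.10,.19],0); delta(p,R)
cv2.imwrite('pics/s4.png',env.get_image('side')[:,:,::-1])
cv2.imwrite('pics/w4.png',env.get_image('wrist')[:,:,::-1])"
```

```text
clock: 9.88
position: [0.5643, -0.115, 0.2036]
tcp_rot: [-1.567, 0.069, -1.621]
ft_force: [-0.2, -0.2, -4.0]
grip_width: 0.0197
clock 9.8833 shift [0.23 0.17 0.01] turn [-0.03  0.03  0.01] q [-0.26  0.37  0.5   1.84 -0.29  1.    0.32] f [-0.2 -0.2 -4. ] w 0.0197
```

View pics/s4.png

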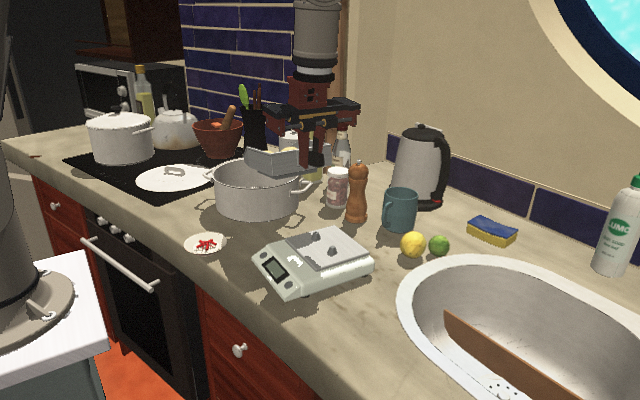

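View pics/w4.png

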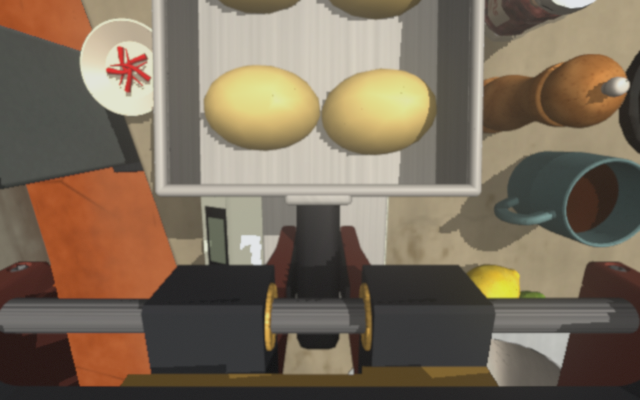

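```bash
python3 -m pendant '[[0,-0.4,0,0,0,-0.38,-1],[0,-0.7,0,0,0,-0.65,-1],[0,-0.8,0,0,0,-0.75,-1],[0,-0.7,0,0,0,-0.65,-1],[0,-0.4,0,0,0,-0.38,-1],[0,0,0,0,0,0,-1]]'
python3 -c "
from h import *
for a in (.3,.8):
  p,R=pourpose([.576,.10,.16],a); delta(p,R)
cv2.imwrite('pics/s5.png',env.get_image('side')[100:240,200:400,::-1].repeat(4,0).repeat(4,1))
cv2.imwrite('pics/w5.png',env.get_image('wrist')[:,:,::-1])"
```

```text
clock: 10.48
position: [0.5621, -0.1216, 0.2812]
tcp_rot: [-1.566, -0.287, -1.643]
ft_force: [-0.3, 1.0, -4.0]
grip_width: 0.0199
clock 10.4833 shift [-1.07  1.66  0.06] turn [ 0.   -0.15  0.48] q [-0.56  0.29  0.62  1.8   0.13  1.12 -0.09] f [-0.3  1.  -4. ] w 0.0199
clock 10.4833 shift [-2.38 -2.52  0.04] turn [ 0.04 -0.15 -3.69] q [-0.56  0.29  0.62  1.8   0.13  1.12 -0.09] f [-0.3  1.  -4. ] w 0.0199
```

View pics/s5.png

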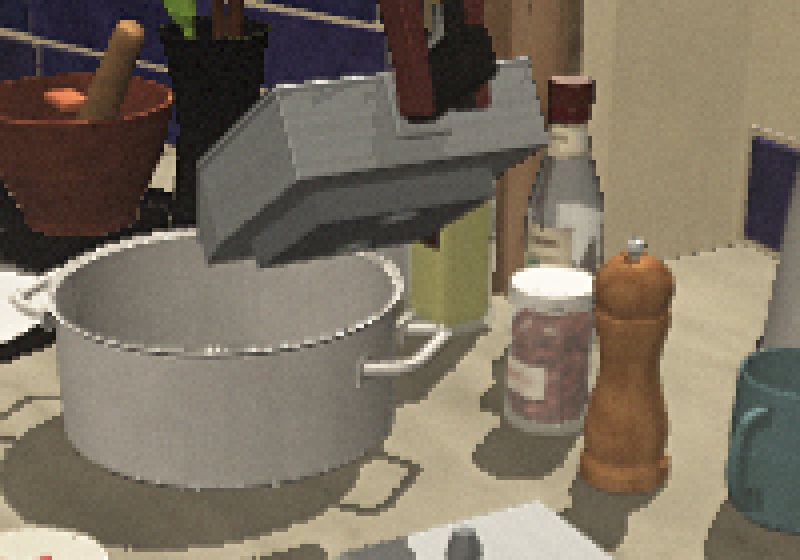

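View pics/w5.png

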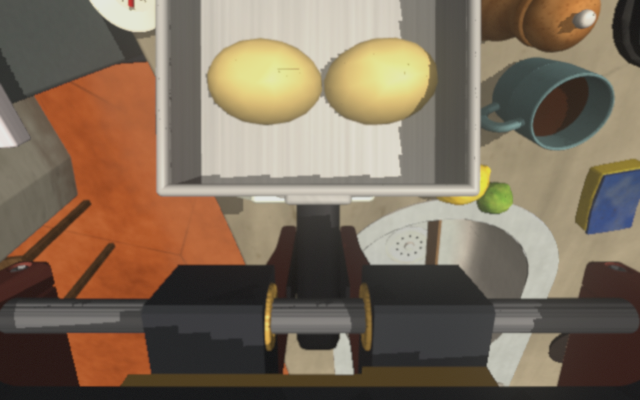

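```bash

python3 -m pendant '[[-0.6,0.4,0,0,0.05,-0.2,-1],[-0.7,0.4,0,0,0.05,-0.2,-1],[-0.4,0,0,0,0.05,-0.3,-1],[0,-0.3,0,0,0,-0.3,-1],[0,-0.3,0,0,0,-0.3,-1],[0,0,0,0,0,0,-1]]'
python3 -c "
from h import *
for a in (.5,.8):
  p,R=pourpose([.576,.11,.16],a); delta(p,R)
cv2.imwrite('pics/s6.png',env.get_image('side')[100:240,200:400,::-1].repeat(4,0).repeat(4,1))
cv2.imwrite('pics/w6.png',env.get_image('wrist')[:,:,::-1])"
```

```text
clock: 11.08
position: [0.559, -0.0947, 0.257]
tcp_rot: [-1.568, -0.44, -1.688]
ft_force: [0.4, 0.3, -1.6]
grip_width: 0.02
clock 11.0833 shift [-0.3  -0.89  0.2 ] turn [ 0.2  -0.48  0.08] q [-0.69  0.36  0.64  1.83  0.25  1.12 -0.31] f [ 0.4  0.3 -1.6] w 0.02
clock 11.0833 shift [-0.96 -3.44  0.1 ] turn [ 0.27 -0.44 -2.42] q [-0.69  0.36  0.64  1.83  0.25  1.12 -0.31] f [ 0.4  0.3 -1.6] w 0.02
```

View pics/s6.png

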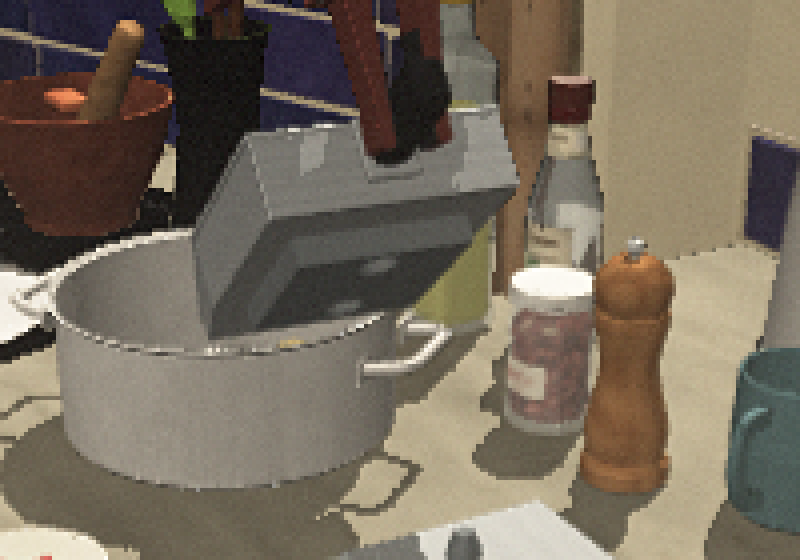

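View pics/w6.png

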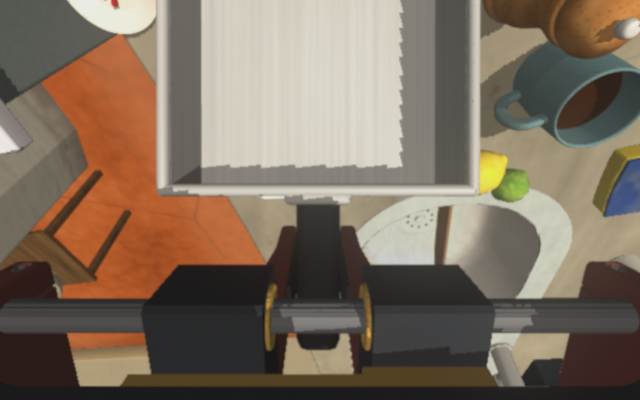

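```bash

python3 -m pendant '[[0,-0.6,0,0,-0.2,-0.4,-1],[0,-0.6,0,0,-0.2,-0.5,-1],[0,-0.5,0,0,0,-0.4,-1],[0,0,0,0,0,0,-1]]'
python3 -c "
from h import *
p,R=pourpose([.576,.11,.16],.6); delta(p,R)
cv2.imwrite('pics/t7.png',env.get_image('top')[100:260,140:340,::-1].repeat(4,0).repeat(4,1))
"
```

```text
clock: 11.52
position: [0.5577, -0.0858, 0.295]
tcp_rot: [-1.598, -0.594, -1.646]
ft_force: [0.2, 1.8, -2.9]
grip_width: 0.0196
clock 11.5167 shift [-0.71 -0.35  0.28] turn [ 0.33 -0.16  0.53] q [-0.79  0.37  0.66  1.78  0.36  1.25 -0.37] f [ 0.2  1.8 -2.9] w 0.0196
```

View pics/t7.png

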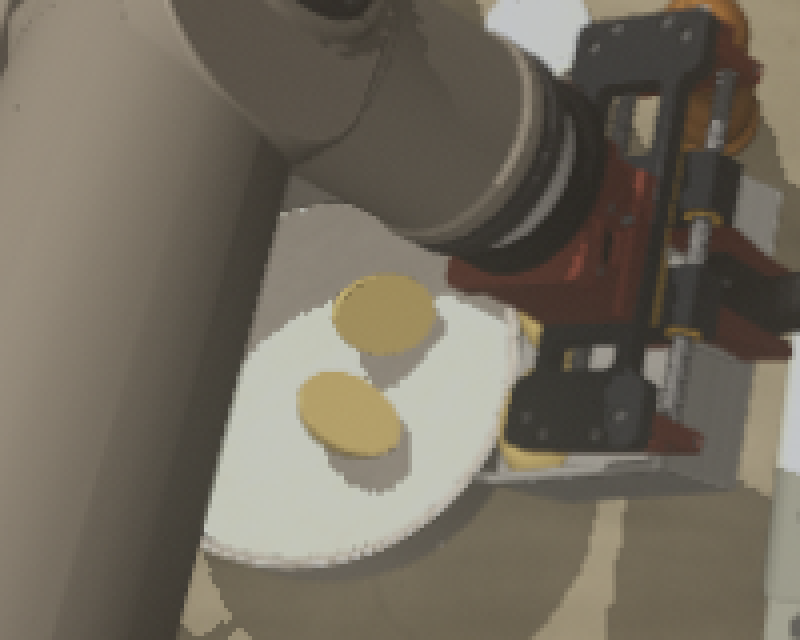

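```bash

python3 -c "
from h import *
print(onz('top',262,220,.2),onz('top',262,220,.17))
s,p,C=cur()
# spout estimate for slips
for sl in (0,.07,.15):
  T=C*tool(0,0).inv(); S=T*Ro.from_euler('x',-sl)
  sp=p-T.apply([0,0,-.018])-S.apply([0,-.222,.027]); print(sl,sp, S.apply([0,1,0])[2], [proj('top',sp+S.apply([x,0,.012])) for x in (-.059,)])
cv2.imwrite('pics/s7.png',env.get_image('side')[100:240,200:400,::-1].repeat(4,0).repeat(4,1))
cv2.imwrite('pics/w7.png',env.get_image('wrist')[:,:,::-1])
"
```

```text
[0.49585334 0.04470372 0.2       ] [0.50092431 0.04868792 0.17      ]
0 [0.57056373 0.09097775 0.1630516 ] -0.5588367684493469 [(np.float64(234.5323433772844), np.float64(211.89053511621495))]
0.07 [0.5693084  0.0803893  0.15159418] -0.6154474351935025 [(np.float64(240.46863633703896), np.float64(213.96005754178128))]
0.15 [0.56780782 0.0673439  0.13945011] -0.6764386613160361 [(np.float64(247.5308479499618), np.float64(216.2565911572194))]
```

View pics/s7.png

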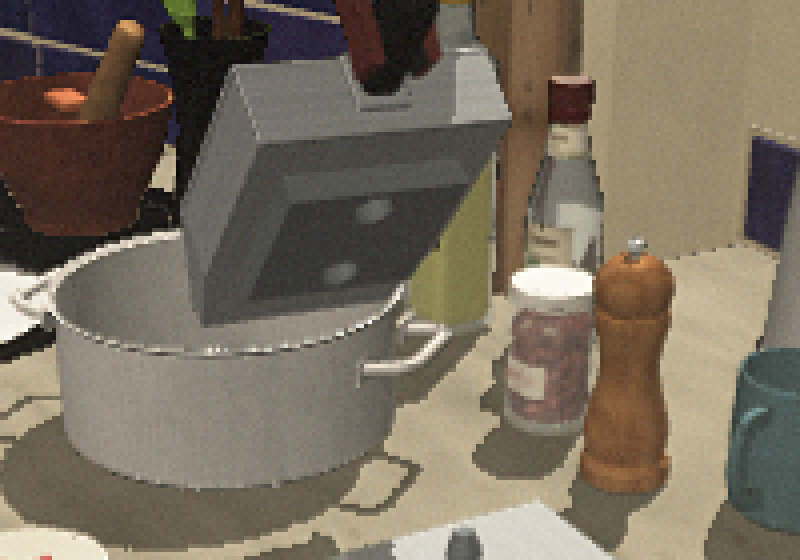

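View pics/w7.png

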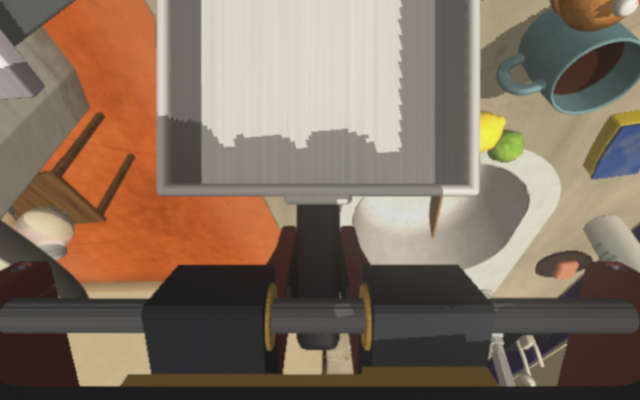

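```bash

python3 -c "
from h import *
cv2.imwrite('pics/t8.png',env.get_image('top')[100:260,140:340,::-1].repeat(4,0).repeat(4,1))
"
```

```text
(no output)
```

View pics/t8.png

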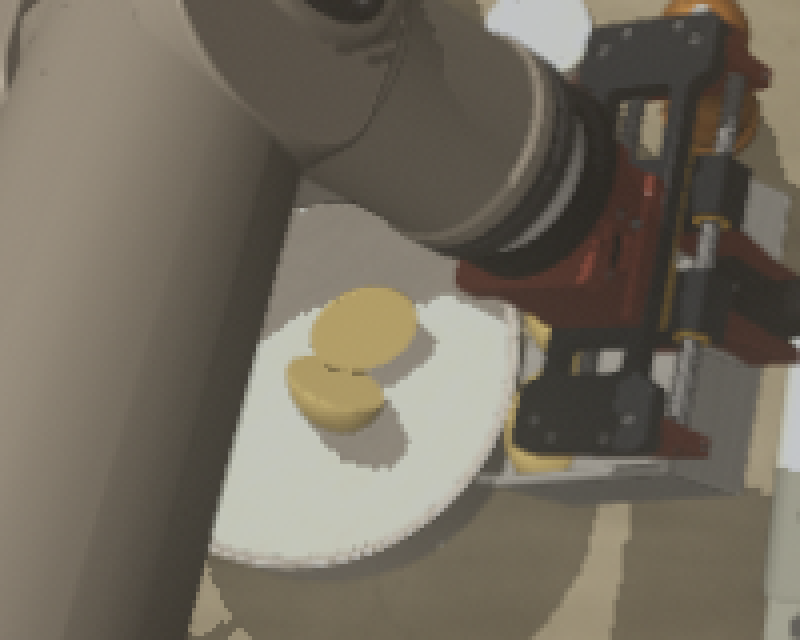

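```bash

python3 -c "
from h import *
print(tri(ray('side',251,181),ray('top',262,220)))
cv2.imwrite('pics/t9.png',cv2.resize(env.get_image('top')[160:240,220:340,::-1],None,fx=6,fy=6,interpolation=cv2.INTER_CUBIC))
s=env.get_image('side');cv2.imwrite('pics/s9.png',cv2.resize(s[110:210,210:340,::-1],None,fx=6,fy=6,interpolation=cv2.INTER_CUBIC))
print(cur()[0]['position'])
"
```

```text
(array([0.51084796, 0.05496489, 0.11904565]), np.float64(0.002781923901909996))
[ 0.55612794 -0.08892898  0.2946115 ]
```

View pics/t9.png

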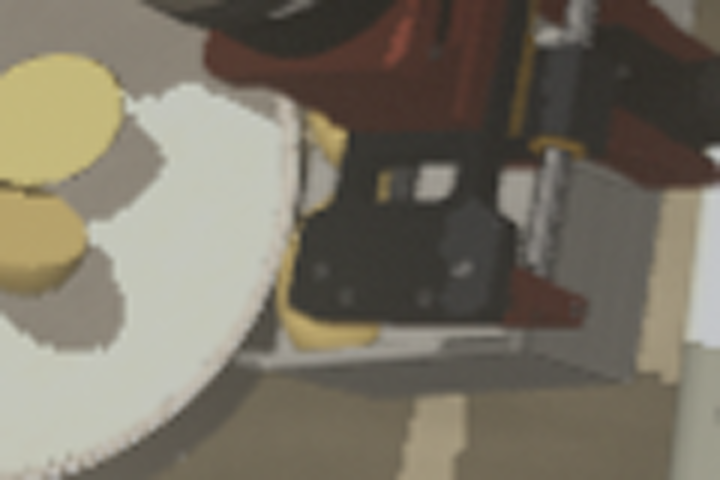

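View pics/s9.png

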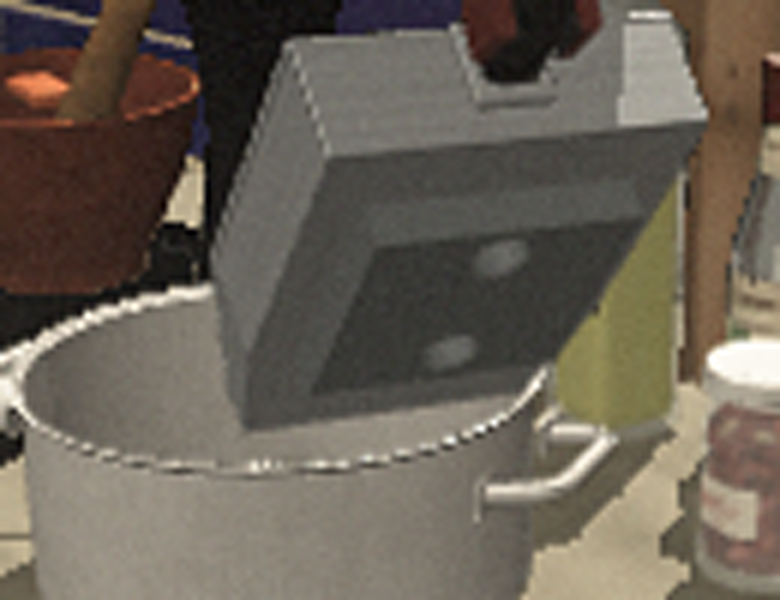

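```bash

python3 -m pendant '[[0.12,0.4,0,0,0,0.45,-1],[0.25,0.75,0,0,0,0.83,-1],[0.25,0.75,0,0,0,0.83,-1],[0.15,0.7,0,0,0,0.83,-1],[0.1,0.6,0,0,0,0.83,-1],[0.1,0.4,0,0,0,0.7,-1],[0,0,0,0,0,0.4,-1],[0,0,0,0,0,0,-1]]'
python3 -c "
from h import *
delta([0.5,0,0],tool(-.0535,0))
cv2.imwrite('pics/t10.png',cv2.resize(env.get_image('top')[120:260,160:340,::-1],None,fx=4,fy=4,interpolation=cv2.INTER_CUBIC))
s=env.get_image('side');cv2.imwrite('pics/s10.png',cv2.resize(s[110:230,210:340,::-1],None,fx=5,fy=5,interpolation=cv2.INTER_CUBIC))
cv2.imwrite('pics/w10.png',env.get_image('wrist')[:,:,::-1])
"
```

```text
clock: 12.48
position: [0.5493, -0.1501, 0.2185]
tcp_rot: [-1.586, 0.017, -1.669]
ft_force: [-0.1, -0.9, -2.6]
grip_width: 0.0195
clock 12.4833 shift [-5.64  8.87 -2.42] turn [ 0.12 -0.37 -0.14] q [-0.26  0.35  0.54  1.83 -0.22  1.04  0.27] f [-0.1 -0.9 -2.6] w 0.0195
```

View pics/t10.png

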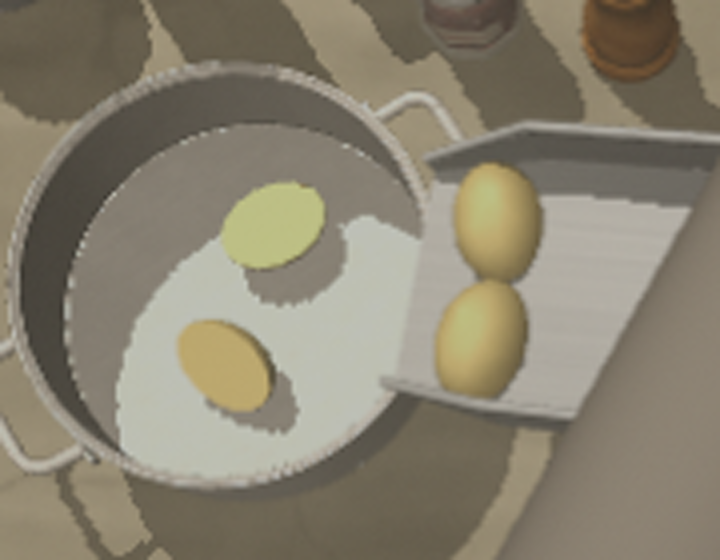

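View pics/s10.png

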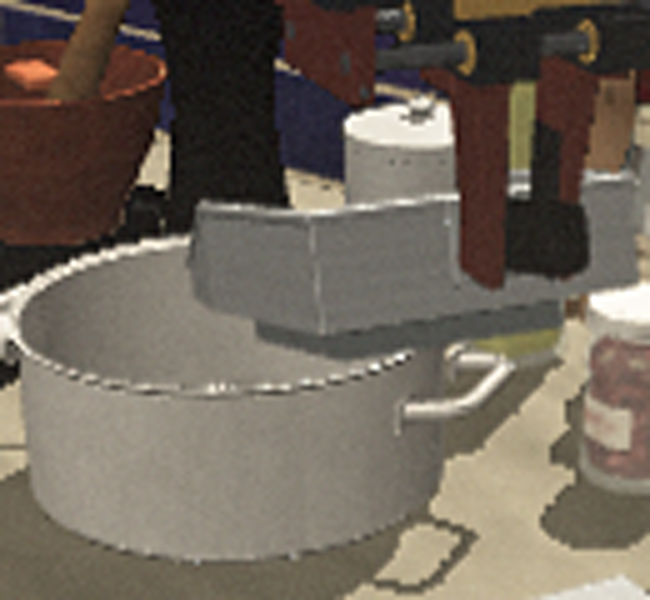

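View pics/w10.png

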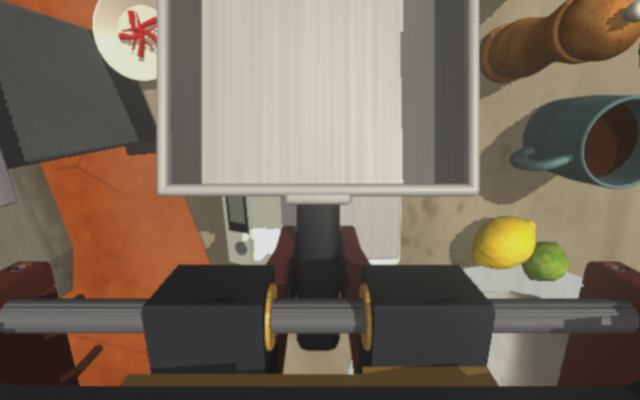

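```bash

python3 -c "
from h import *
s,p,C=cur(); c=env.get_calibration('wrist'); T=C*tool(0,0).inv()
g=p+T.apply([0,0,.018])
for gy in (-.117,-.122):
 for sl in (0,.07,.14,.2):
  S=T*Ro.from_euler('x',-sl)
  f=lambda l:g+S.apply(np.array(l)-[0,gy,.047])
  print(gy,sl,[np.round(proj('wrist',f(l),c)).tolist() for l in [(-.07,-.082,.06),(.07,-.082,.06),(.07,0,.06)]],'top',[np.round(proj('top',f(l))).tolist() for l in [(-.059,.105,.032),(.059,.105,.032)]],'side',[np.round(proj('side',f(l))).tolist() for l in [(-.07,-.082,.016),(-.07,-.082,.06)]],f((0,.105,.02)))
print('meas top near',160+385/4,120+380/4,'far',160+430/4,120+158/4,'side',210+322/5,110+333/5,210+312/5,110+215/5)
"
```

```text
-0.117 0 [[149.0, 197.0], [490.0, 197.0], [523.0, -32.0]] top [[242.0, 208.0], [254.0, 148.0]] side [[271.0, 168.0], [271.0, 146.0]] [0.5705011  0.07548207 0.21262497]
-0.117 0.07 [[151.0, 194.0], [488.0, 193.0], [510.0, -25.0]] top [[244.0, 210.0], [255.0, 150.0]] side [[272.0, 170.0], [271.0, 147.0]] [0.57006142 0.07330584 0.19713193]
-0.117 0.14 [[154.0, 191.0], [485.0, 190.0], [498.0, -18.0]] top [[246.0, 212.0], [258.0, 153.0]] side [[272.0, 171.0], [271.0, 149.0]] [0.56952713 0.07005541 0.18183118]
-0.117 0.2 [[156.0, 188.0], [482.0, 188.0], [489.0, -11.0]] top [[249.0, 213.0], [260.0, 155.0]] side [[273.0, 173.0], [271.0, 150.0]] [0.56899586 0.06642628 0.16892614]
-0.122 0 [[147.0, 185.0], [492.0, 185.0], [526.0, -49.0]] top [[239.0, 207.0], [251.0, 147.0]] side [[270.0, 168.0], [270.0, 145.0]] [0.57095461 0.08046093 0.21269766]
-0.122 0.07 [[150.0, 182.0], [489.0, 182.0], [512.0, -41.0]] top [[241.0, 209.0], [253.0, 150.0]] side [[271.0, 169.0], [270.0, 147.0]] [0.57050886 0.07827806 0.1968548 ]
-0.122 0.14 [[153.0, 179.0], [486.0, 179.0], [499.0, -32.0]] top [[244.0, 211.0], [255.0, 153.0]] side [[271.0, 171.0], [270.0, 148.0]] [0.56996632 0.07499664 0.1812056 ]
-0.122 0.2 [[156.0, 177.0], [483.0, 176.0], [490.0, -23.0]] top [[246.0, 213.0], [257.0, 155.0]] side [[272.0, 172.0], [270.0, 149.0]] [0.56942625 0.07132167 0.16800426]
meas top near 256.25 215.0 far 267.5 159.5 side 274.4 176.6 272.4 153.0
```

```bash

python3 -c "
from h import *
p,R=pourpose([.576,.11,.185],.25,.3); delta(p,R)
p,R=pourpose([.576,.11,.175],.85,.3); delta(p,R)
"
```

```text
clock 12.6333 shift [-2.   -1.17  0.38] turn [ 0.12 -0.31  0.29] q [-0.27  0.35  0.54  1.83 -0.22  1.04  0.27] f [ 0.   0.8 -2.7] w 0.0196
clock 12.6333 shift [-4.93 -4.97  0.21] turn [ 0.21 -0.27 -4.71] q [-0.27  0.35  0.54  1.83 -0.22  1.04  0.27] f [ 0.   0.8 -2.7] w 0.0196
```

```bash

python3 -m pendant '[[0,-0.3,0,0,-0.1,0.1,-1],[0,-0.5,0.1,0,-0.1,0.1,-1],[-0.2,-0.4,0.1,0,-0.1,0.1,-1],[-0.4,-0.1,0.1,0,0,0,-1],[-0.5,0,0.1,0,0,0,-1],[-0.5,0,0,0,0,0,-1],[-0.3,0,0,0,0,0,-1],[0,0,0,0,0,0,-1]]'
python3 -c "
from h import *
p,R=pourpose([.576,.11,.185],.25,.3); delta(p,R)
cv2.imwrite('pics/t11.png',cv2.resize(env.get_image('top')[120:260,160:340,::-1],None,fx=4,fy=4,interpolation=cv2.INTER_CUBIC))
"
```

```text
clock: 13.3
position: [0.5664, -0.0838, 0.2559]
tcp_rot: [-1.585, 0.051, -1.602]
ft_force: [0.1, -0.0, -3.2]
grip_width: 0.0198
clock 13.3 shift [ 0.55  0.28 -0.04] turn [ 0.13  0.19 -0.  ] q [-0.33  0.31  0.51  1.78 -0.22  1.12  0.22] f [ 0.1 -0.  -3.2] w 0.0198
```

View pics/t11.png

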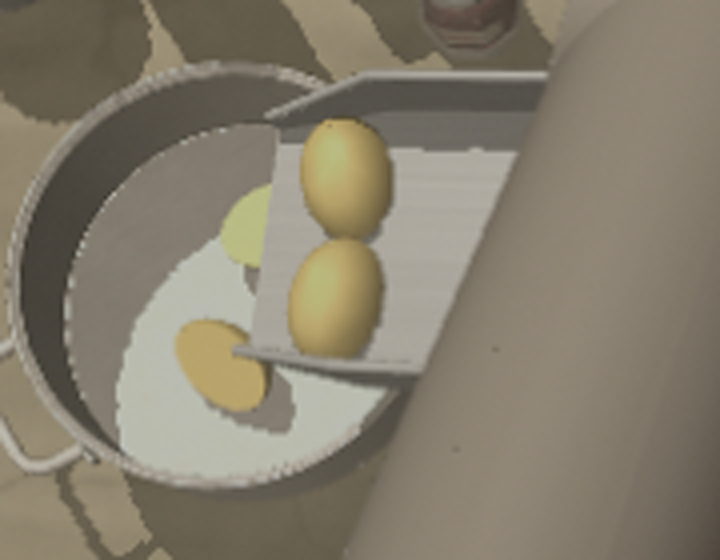

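```bash

python3 -m pendant '[[-0.1,-0.4,0,0,0,-0.4,-1],[-0.27,-0.75,0,0,0,-0.75,-1],[-0.27,-0.75,0,0,0,-0.75,-1],[-0.27,-0.75,0,0,0,-0.75,-1],[-0.27,-0.75,0,0,0,-0.75,-1],[-0.1,-0.4,0,0,0,-0.4,-1],[0,0,0,0,0,0,-1],[0,0,0,0,0,0,-1]]'
python3 -c "
from h import *
p,R=pourpose([.576,.11,.175],.85,.3); delta(p,R)
cv2.imwrite('pics/t12.png',cv2.resize(env.get_image('top')[120:260,160:340,::-1],None,fx=4,fy=4,interpolation=cv2.INTER_CUBIC))
s=env.get_image('side');cv2.imwrite('pics/s12.png',cv2.resize(s[110:230,210:340,::-1],None,fx=5,fy=5,interpolation=cv2.INTER_CUBIC))
"
```

```text
clock: 14.02
position: [0.5676, -0.0406, 0.3459]
tcp_rot: [-1.587, -0.429, -1.601]
ft_force: [-0.1, 0.0, -2.7]
grip_width: 0.0197
clock 14.0167 shift [-0.58 -0.19  0.03] turn [ 0.05  0.18 -1.  ] q [-0.72  0.28  0.55  1.69  0.28  1.33 -0.29] f [-0.1  0.  -2.7] w 0.0197
```

View pics/t12.png

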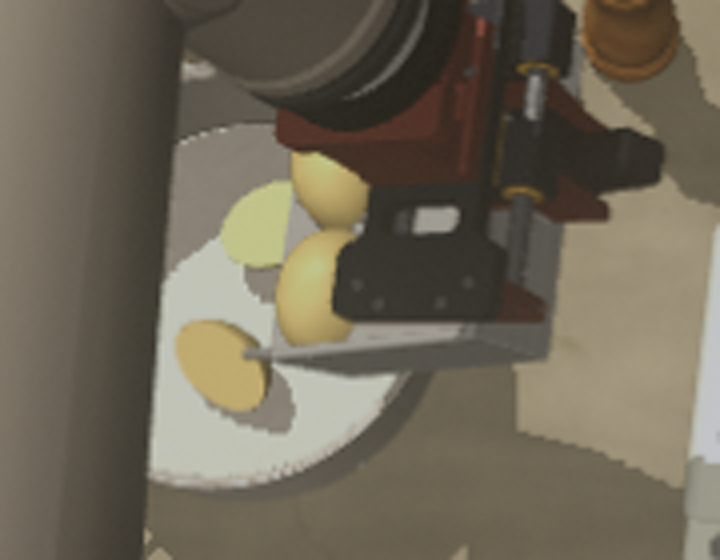

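View pics/s12.png

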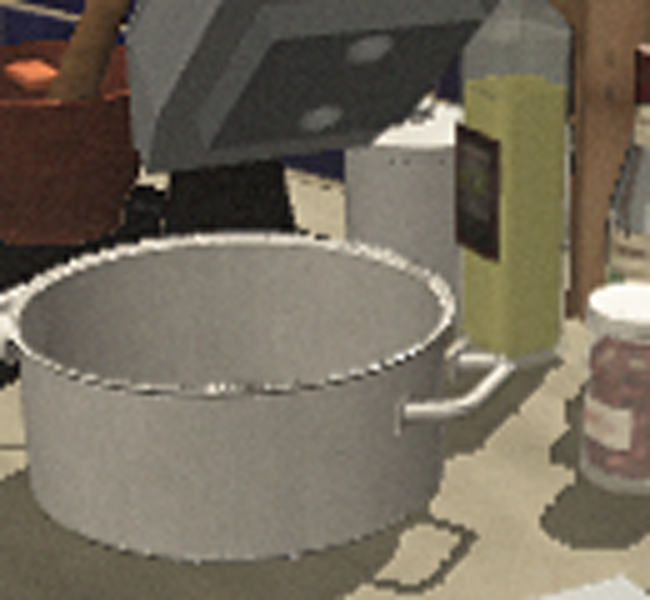

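```bash

python3 -m pendant '[[0.1,0.1,0,0,0,-0.5,-1],[0.1,0,0,0,0,-0.5,-1],[0,-0.2,0,0,0,-0.4,-1],[0,0,0,0,0,0,-1],[0,0,0,0,0,0,-1]]'
python3 -c "
from h import *
p,R=pourpose([.576,.11,.175],.85,.3); delta(p,R)
cv2.imwrite('pics/t13.png',cv2.resize(env.get_image('top')[120:260,160:340,::-1],None,fx=4,fy=4,interpolation=cv2.INTER_CUBIC))
s=env.get_image('side');cv2.imwrite('pics/s13.png',cv2.resize(s[110:230,210:340,::-1],None,fx=5,fy=5,interpolation=cv2.INTER_CUBIC))
"
```

```text
clock: 14.53
position: [0.5638, -0.0572, 0.3485]
tcp_rot: [-1.592, -0.599, -1.618]
ft_force: [0.3, -0.3, -2.8]
grip_width: 0.0198
clock 14.5333 shift [-1.15 -0.58  0.13] turn [0.15 0.04 0.4 ] q [-0.77  0.32  0.57  1.7   0.41  1.37 -0.38] f [ 0.3 -0.3 -2.8] w 0.0198
```

View pics/t13.png

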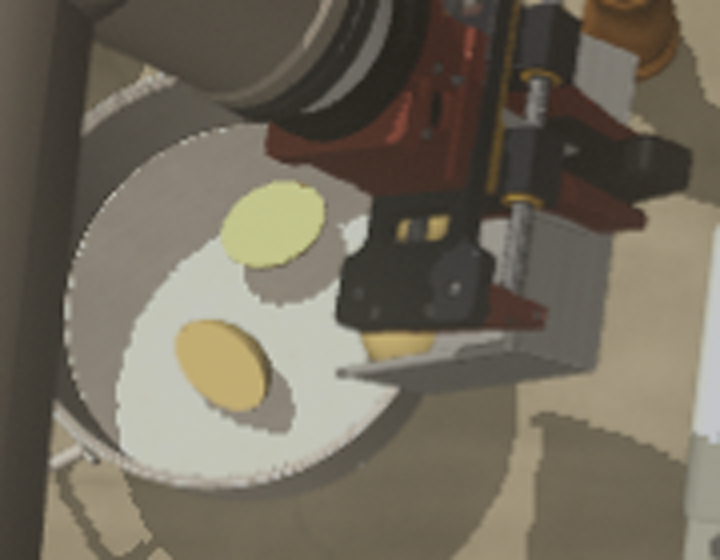

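View pics/s13.png

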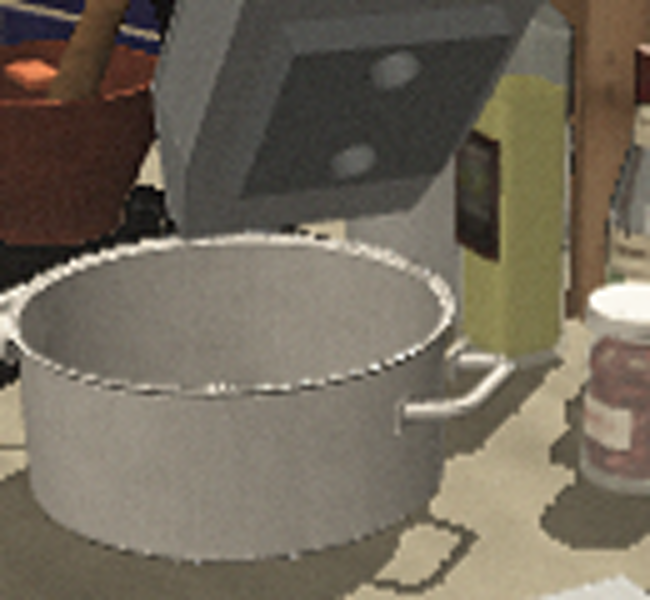

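```bash

python3 -m pendant '[[-0.5,-0.4,0,0,0,0,-1],[-0.6,-0.4,0,0,0,0,-1],[-0.1,0,0,0,0.7,0,-1],[0,0,0,0,-1,0,-1],[0,0,0,0,-0.5,0,-1],[0,0,0,0,1,0,-1],[0,0,0,0,0.5,0,-1],[0,0,0,0,-0.6,0,-1],[0,0,0,0,0,0,-1]]'
python3 -c "
from h import *
p,R=pourpose([.576,.11,.175],.85,.3); delta(p,R)
cv2.imwrite('pics/t14.png',cv2.resize(env.get_image('top')[120:260,160:340,::-1],None,fx=4,fy=4,interpolation=cv2.INTER_CUBIC))
s=env.get_image('side');cv2.imwrite('pics/s14.png',cv2.resize(s[110:230,210:340,::-1],None,fx=5,fy=5,interpolation=cv2.INTER_CUBIC))
cv2.imwrite('pics/w14.png',env.get_image('wrist')[:,:,::-1])
"
```

```text
clock: 15.38
position: [0.5683, -0.0072, 0.3492]
tcp_rot: [-1.576, -0.584, -1.638]
ft_force: [0.9, -0.1, -1.9]
grip_width: 0.0197
clock 15.3833 shift [0.5  0.56 0.07] turn [ 0.1  -0.1   0.28] q [-0.82  0.34  0.55  1.66  0.38  1.41 -0.45] f [ 0.9 -0.1 -1.9] w 0.0197
```

View pics/t14.png

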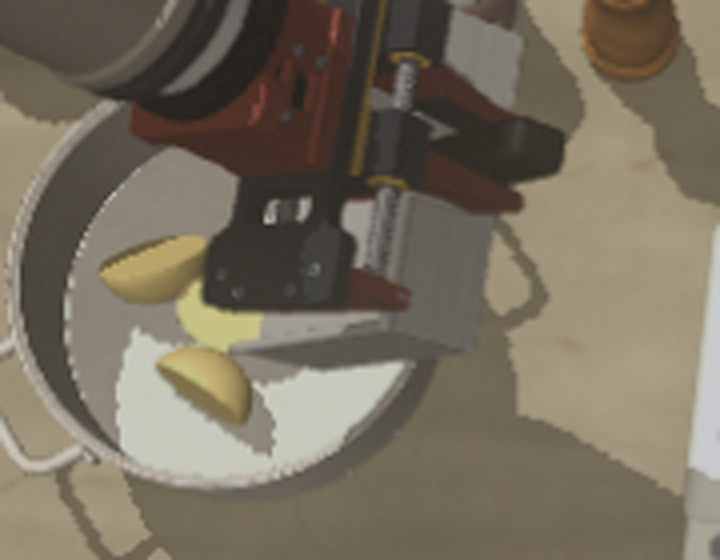

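View pics/w14.png

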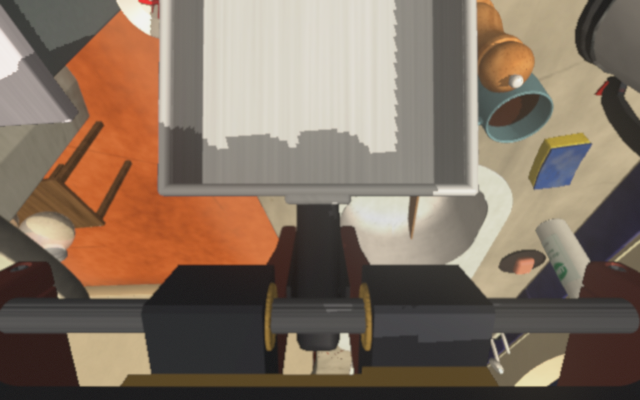

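```bash

python3 -m pendant '[[0.2,0.4,0,0,0,0.6,-1],[0.3,0.6,0,0,0,0.83,-1],[0.3,0.6,0,0,0,0.83,-1],[0.3,0.6,0,0,0,0.83,-1],[0.3,0.5,0,0,0,0.83,-1],[0.2,0.4,0,0,0,0.83,-1],[0.1,0.2,0,0,0,0.6,-1],[0,0,0,0,0,0.5,-1],[0,0,0,0,0,0,-1]]'
python3 -c "
from h import *
p,R=pourpose([.576,.11,.175],.3,.3); delta(p,R)
cv2.imwrite('pics/t15.png',cv2.resize(env.get_image('top')[120:260,160:340,::-1],None,fx=4,fy=4,interpolation=cv2.INTER_CUBIC))
"
```

```text
clock: 16.28
position: [0.5666, -0.0724, 0.2853]
tcp_rot: [-1.562, 0.147, -1.645]
ft_force: [-0.3, -1.2, -2.1]
grip_width: 0.0199
clock 16.2833 shift [ 1.07  1.33 -0.01] turn [-0.08 -0.18 -1.22] q [-0.31  0.27  0.52  1.76 -0.31  1.17  0.24] f [-0.3 -1.2 -2.1] w 0.0199
```

View pics/t15.png

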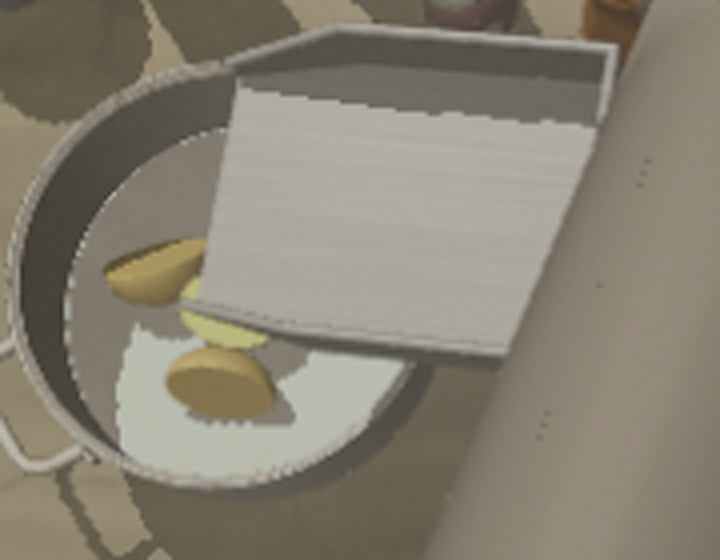

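```bash
cat >> h.py <<'E'
def seatpose(h,s=.3,dx=0,dy=0,gy=-.117,yaw=-.0535):
    Z=Ro.from_euler('z',yaw); T=Z*Ro.from_euler('x',s)
    g=np.array([.5605+dx,-.1739+dy,.05+h])+Z.apply([0.0,gy,.047]); return g+T.apply([0,0,-.018]),tool(yaw,-s)
E
python3 -c "
from h import *
p,R=seatpose(.1); print(p);delta(p,R)
"
```

```text
[ 0.55452794 -0.28542085  0.17980394]
clock 16.3333 shift [9.09 2.94 0.11] turn [-0.1  -0.16  1.3 ] q [-0.31  0.27  0.51  1.76 -0.3   1.17  0.24] f [-0.5 -0.3 -0.9] w 0.0196
```

```bash

python3 -m pendant '[[0.4,0,0,0,0,0.3,-1],[0.8,0,0,0,-0.1,0.4,-1],[1,0,0,0,-0.1,0.3,-1],[1,0,0,0,0,0.3,-1],[1,0.1,0,0,0,0,-1],[1,0.2,0,0,0,0,-1],[1,0.3,0,0,0,0,-1],[1,0.4,0,0,0,0,-1],[0.8,0.4,0,0,0,0,-1],[0.5,0.3,0,0,0,0,-1],[0,0,0,0,0,0,-1]]'
python3 -c "
from h import *
p,R=seatpose(.1); print(p);delta(p,R)
c=env.get_calibration('wrist')
cv2.imwrite('pics/t16.png',env.get_image('top')[:,:,::-1])
cv2.imwrite('pics/s16.png',env.get_image('side')[:,:,::-1])
s,p,C=cur();import pickle;pickle.dump((p,C.as_matrix()),open('c16.pkl','wb'));print(p)
a=cv2.imread('pics/t16.png');cv2.imwrite('pics/t16c.png',cv2.resize(a[125:275,150:350],None,fx=4,fy=4,interpolation=cv2.INTER_CUBIC))
a=cv2.imread('pics/s16.png');cv2.imwrite('pics/s16c.png',cv2.resize(a[150:300,230:400],None,fx=4,fy=4,interpolation=cv2.INTER_CUBIC))
"
```

```text
clock: 17.25
position: [0.5681, -0.2534, 0.185]
tcp_rot: [-1.564, 0.288, -1.587]
ft_force: [0.3, -0.5, -1.1]
grip_width: 0.0196
[ 0.55452794 -0.28542085  0.17980394]
clock 17.25 shift [ 1.29 -0.17 -0.52] turn [0.03 0.3  0.1 ] q [ 0.11  0.55  0.51  1.66 -0.54  1.2   0.81] f [ 0.3 -0.5 -1.1] w 0.0196
[ 0.56936575 -0.25138371  0.18711853]
```

View pics/t16c.png

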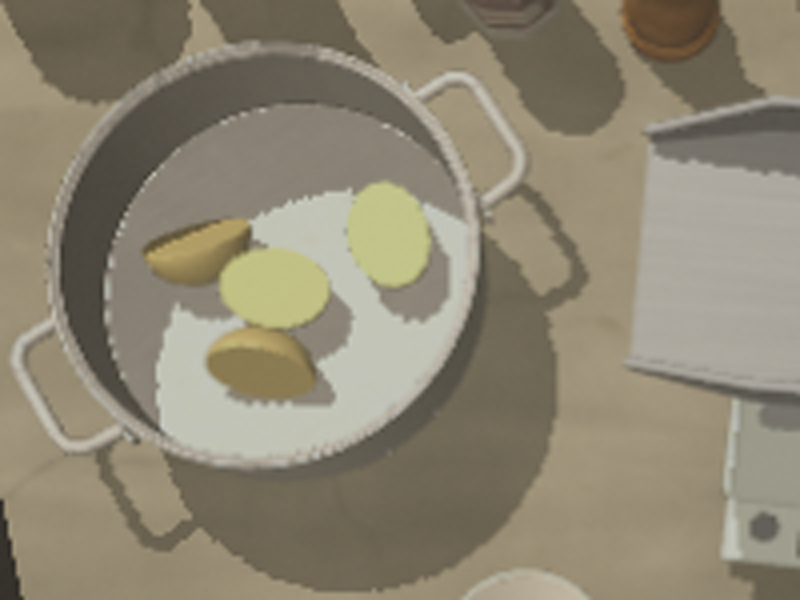

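View pics/s16c.png

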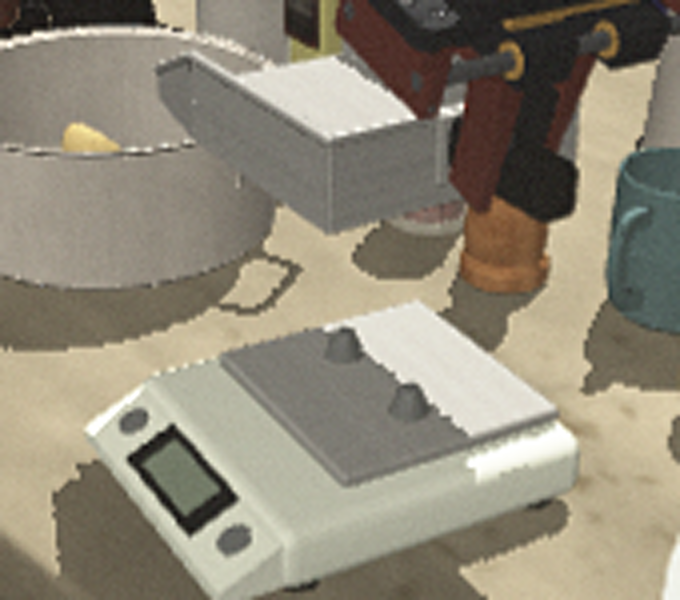

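```bash

python3 -c "
from h import *
for y in (.032,-.032): print(proj('side',[.5605+y*.0535,-.1739+y,.064]),proj('top',[.5605+y*.0535,-.1739+y,.064]))
print([onz('side',u,v,.064).round(4) for u,v in [(316.25,232.7),(332.5,246.5)]])
p,R=seatpose(.06); delta(p,R)
"
```

```text
(np.float64(314.78623335528465), np.float64(231.54864215013382)) (np.float64(358.20927341055295), np.float64(206.05077145800422))
(np.float64(331.2043122334113), np.float64(245.63229273556743)) (np.float64(387.7235596671285), np.float64(209.38437811536582))
[array([ 0.5621, -0.1476,  0.064 ]), array([ 0.5591, -0.2099,  0.064 ])]
clock 17.35 shift [ 1.85  1.42 -0.59] turn [0.01 0.33 0.08] q [ 0.1   0.55  0.51  1.66 -0.55  1.21  0.8 ] f [ 0.5 -0.2 -2.2] w 0.0199
```

```bash

python3 -m pendant '[[0.6,0.3,-0.3,0,0.1,0,-1],[0.6,0.4,-0.3,0,0.1,0,-1],[0.5,0.4,0,0,0.1,0.05,-1],[0.2,0.3,0,0,0,0,-1],[0,0,0,0,0,0,-1],[0,0,0,0,0,0,-1]]'
python3 -c "
from h import *
p,R=seatpose(.06); delta(p,R)
"
python3 -m pendant '[[0,0,0,0,0,0,-1]]'
python3 -c "
from h import *
import pickle
p,R=seatpose(.06); delta(p,R)
for n in ('top','side','wrist'):
  c=env.get_calibration('wrist') if n=='wrist' else None
  s,p,C=cur(); print(n,p.round(4),s['tcp_rot'].round(4))
  cv2.imwrite(f'pics/{n}17.png',env.get_image(n)[:,:,::-1])
  if c: pickle.dump(c,open('c17.pkl','wb'))
a=cv2.imread('pics/top17.png');cv2.imwrite('pics/t17c.png',cv2.resize(a[155:275,310:460],None,fx=5,fy=5,interpolation=cv2.INTER_CUBIC))
a=cv2.imread('pics/side17.png');cv2.imwrite('pics/s17c.png',cv2.resize(a[170:290,250:400],None,fx=5,fy=5,interpolation=cv2.INTER_CUBIC))
"
```

```text
clock: 17.85
position: [0.5545, -0.286, 0.1379]
tcp_rot: [-1.569, 0.297, -1.619]
ft_force: [0.8, 0.2, -1.7]
grip_width: 0.0199
clock 17.85 shift [-0.04 -0.07  0.  ] turn [-0.    0.05  0.03] q [ 0.18  0.61  0.5   1.68 -0.58  1.15  0.88] f [ 0.8  0.2 -1.7] w 0.0199
clock: 17.93
position: [0.5543, -0.286, 0.1376]
tcp_rot: [-1.569, 0.297, -1.619]
ft_force: [-0.5, 0.2, -1.1]
grip_width: 0.0199
clock 17.9333 shift [-0.05 -0.08  0.01] turn [0.   0.04 0.02] q [ 0.18  0.61  0.5   1.68 -0.58  1.15  0.88] f [-0.5  0.2 -1.1] w 0.0199
top [ 0.5543 -0.286   0.1376] [-1.5694  0.2971 -1.6191]
side [ 0.5545 -0.2859  0.1378] [-1.5691  0.297  -1.6188]
wrist [ 0.5547 -0.2858  0.1381] [-1.5684  0.2968 -1.6183]
```

View pics/t17c.png

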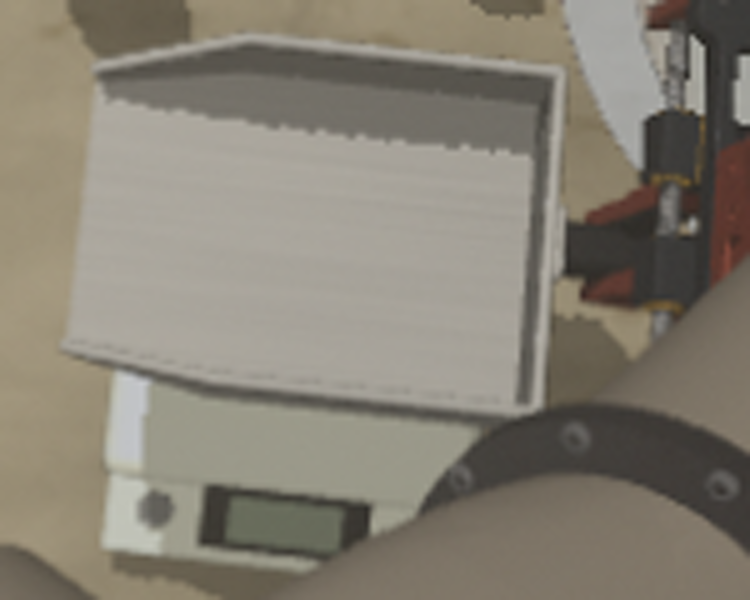

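View pics/s17c.png

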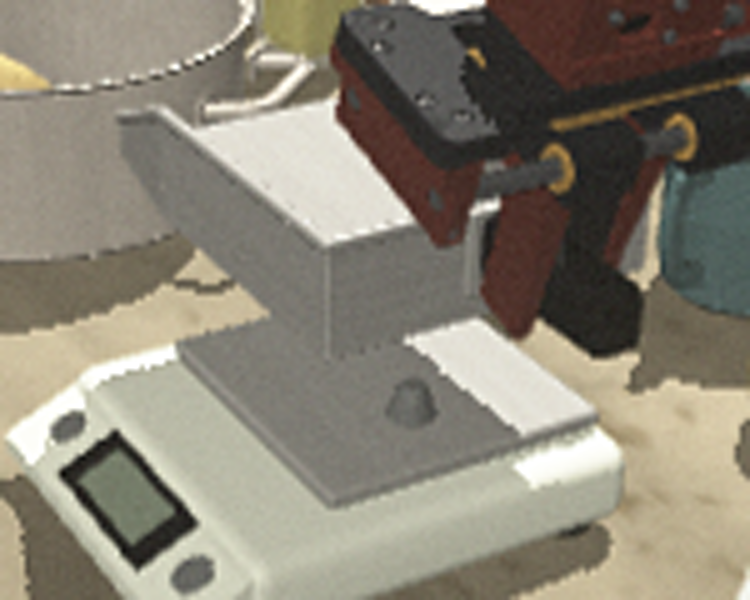

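View pics/wrist17.png

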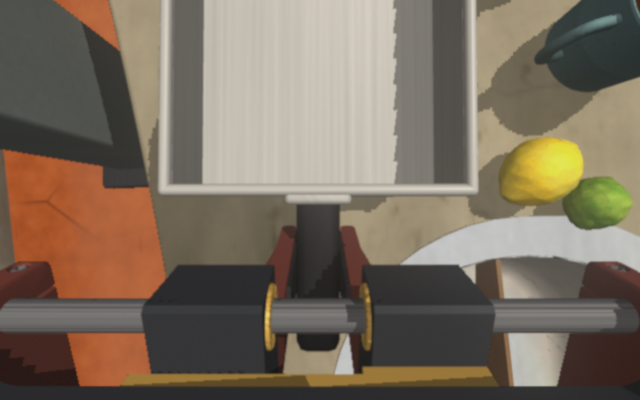

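```bash
cat > fit.py <<'E'
from h import *
from scipy.optimize import least_squares
L=dict(rf=(.07,-.082,.06),rn=(-.07,-.082,.06),rb=(-.07,-.082,.016),kf=(.07,.045,.06),kn=(-.07,.045,.06),sf=(.059,.105,.032),sn=(-.059,.105,.032))
CT,CS=env.get_calibration('top'),env.get_calibration('side')
def fit(top,side,x0):
    def res(x,full=False):
        S=Ro.from_euler('zyx',[x[3],x[5],-x[4]])
        r=[]
        for n,c,o in (('top',CT,top),('side',CS,side)):
            for k,uv in o.items(): r.append(np.array(proj(n,x[:3]+S.apply(L[k]),c))-uv)
        return np.array(r) if full else np.ravel(r)
    s=least_squares(res,x0,loss='soft_l1',f_scale=1.); print('pos',s.x[:3].round(4),'yaw,tilt,roll',s.x[3:].round(3)); print(res(s.x,True).round(1).tolist()); return s.x
E
python3 - <<'E'
from fit import *
c=lambda x,y:(310+x/5,155+y/5)
s0=lambda x,y:(240+x/5,190+y/5); s1=lambda x,y:(250+x/5,170+y/5)
fit(dict(rf=c(535,103),rn=c(506,429),kf=c(240,67),kn=c(190,400),sf=c(90,95),sn=c(57,363)),dict(rn=s0(375,280),kn=s0(217,133),sn=s0(178,133),rf=s0(690,190)),[.56,-.174,.05,-.05,0,0])
fit(dict(rf=c(563,68),kf=c(252,37),kn=c(195,385),sf=c(97,68),sn=c(63,350)),dict(rn=s1(327,247),kn=s1(160,108),sn=s1(120,118)),[.56,-.174,.11,-.05,0,0])
E
```

```text
pos [ 0.5611 -0.1751  0.0487] yaw,tilt,roll [-0.059  0.011  0.01 ]
[[0.1, -0.5], [0.4, -0.1], [-0.8, -0.2], [1.9, -1.5], [0.3, -0.4], [0.3, -0.4], [-1.0, -0.1], [-1.2, 0.5], [-0.9, 0.0], [-0.3, 0.3]]
pos [ 0.5582 -0.1772  0.103 ] yaw,tilt,roll [-0.049  0.001  0.024]
[[0.0, 0.4], [-0.6, -0.2], [4.0, -1.3], [-0.1, -0.2], [0.3, -0.5], [-0.3, -0.2], [-0.6, 0.7], [-0.7, -0.1]]
```

```bash

python3 -m pendant '[[0,0.3,0.1,0,0,0,-1],[0.1,0.3,0,0,0,0,-1],[0.1,0.3,0,0,0,0,-1],[0.1,0.25,0,0,0,0,-1],[0,0,0,0,0,0,-1],[0,0,0,0,0,0,-1]]'
python3 -c "
from h import *
p,R=seatpose(.025,dx=.002,dy=.0); delta(p,R)
cv2.imwrite('pics/top18.png',env.get_image('top')[:,:,::-1])
cv2.imwrite('pics/side18.png',env.get_image('side')[:,:,::-1])
print(cur()[1])
a=cv2.imread('pics/top18.png');cv2.imwrite('pics/t18c.png',cv2.resize(a[155:275,310:460],None,fx=5,fy=5,interpolation=cv2.INTER_CUBIC))
a=cv2.imread('pics/side18.png');cv2.imwrite('pics/s18c.png',cv2.resize(a[170:290,250:400],None,fx=5,fy=5,interpolation=cv2.INTER_CUBIC))
"
```

```text
clock: 18.58
position: [0.5592, -0.2831, 0.1062]
tcp_rot: [-1.566, 0.297, -1.615]
ft_force: [-0.3, -0.6, -1.9]
grip_width: 0.02
clock 18.5833 shift [ 0.11  0.02 -0.1 ] turn [-0.02  0.08  0.03] q [ 0.18  0.65  0.48  1.69 -0.61  1.1   0.9 ] f [-0.3 -0.6 -1.9] w 0.02
[ 0.55919747 -0.28320529  0.10655512]
```

View pics/t18c.png

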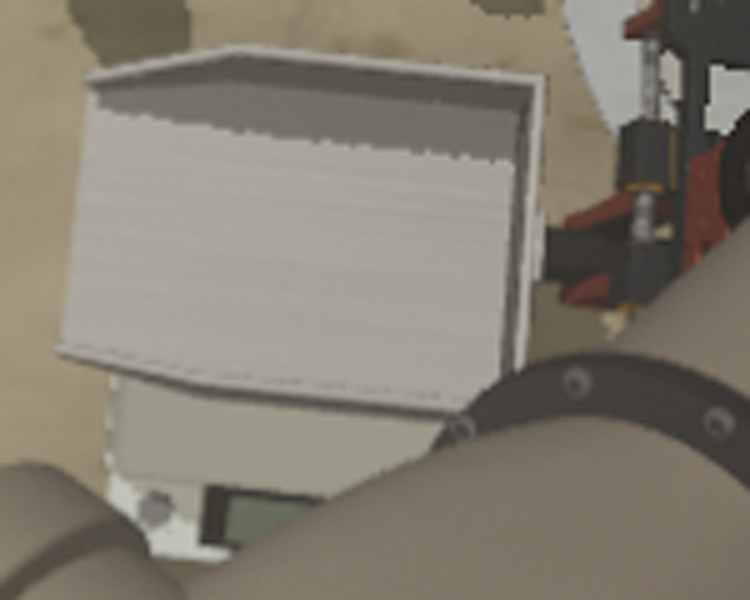

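View pics/s18c.png

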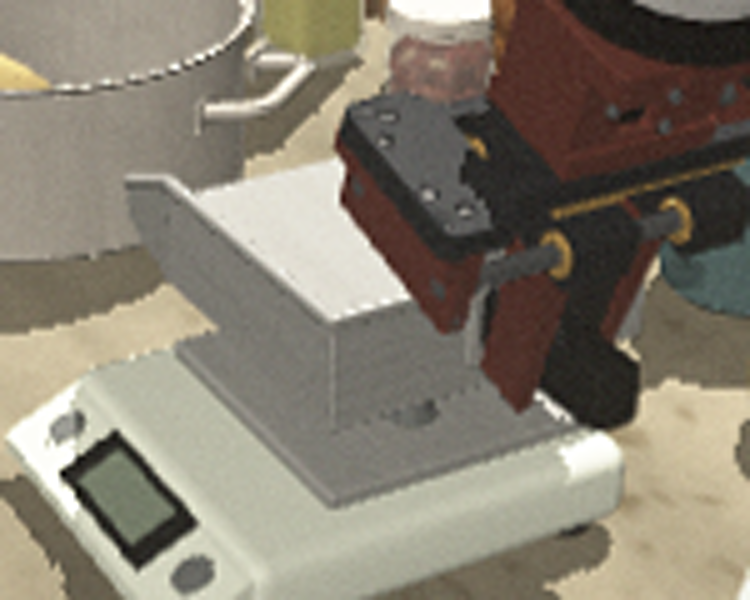

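```bash

python3 - <<'E'
from fit import *
c=lambda x,y:(310+x/5,155+y/5)
s1=lambda x,y:(250+x/5,170+y/5)
fit(dict(rf=c(543,79),kf=c(240,46),sf=c(90,77),sn=c(57,353)),dict(rn=s1(333,325),kn=s1(168,178),sn=s1(127,180)),[.56,-.174,.08,-.05,0,0])
E
```

```text
pos [ 0.5626 -0.1743  0.0707] yaw,tilt,roll [-0.046 -0.013  0.034]
[[-0.1, 0.2], [-0.3, 0.1], [0.0, -0.1], [0.6, -0.8], [0.1, -0.1], [-0.2, 0.3], [-0.4, -0.2]]
```

```bash

python3 -m pendant '[[0.05,0.2,-0.06,0,0.08,-0.12,-1],[0.06,0.2,0,0,0,0,-1],[0.06,0.2,0,0,0,0,-1],[0,0,0,0,0,0,-1]]'
python3 -m pendant '[[0.06,0.15,0,0,0,0,-1],[0,0,0,0,0,0,-1]]'
python3 -m pendant '[[0.06,0.15,0,0,0,0,-1],[0,0,0,0,0,0,-1]]'
```

```text
clock: 19.02
position: [0.5581, -0.2834, 0.0904]
tcp_rot: [-1.567, 0.28, -1.626]
ft_force: [-0.1, 0.2, -2.6]
grip_width: 0.0198
clock: 19.18
position: [0.5579, -0.2836, 0.0858]
tcp_rot: [-1.567, 0.28, -1.626]
ft_force: [0.0, -1.1, -1.9]
grip_width: 0.0197
clock: 19.35
position: [0.5578, -0.2841, 0.0819]
tcp_rot: [-1.568, 0.281, -1.625]
ft_force: [-0.2, 0.0, -1.4]
grip_width: 0.02
```

```bash

python3 -m pendant '[[0.03,0.1,0,0,0,0,-1],[0,0,0,0,0,0,-1],[0,0,0,0,0,0,-1]]'
python3 -m pendant '[[0.03,0.1,0,0,0,0,-1],[0,0,0,0,0,0,-1],[0,0,0,0,0,0,-1]]'
python3 -c "
from h import *
cv2.imwrite('pics/top19.png',env.get_image('top')[:,:,::-1])
cv2.imwrite('pics/side19.png',env.get_image('side')[:,:,::-1])
print(cur()[1],cur()[0]['ft_force'])
a=cv2.imread('pics/top19.png');cv2.imwrite('pics/t19c.png',cv2.resize(a[155:275,310:460],None,fx=5,fy=5,interpolation=cv2.INTER_CUBIC))
a=cv2.imread('pics/side19.png');cv2.imwrite('pics/s19c.png',cv2.resize(a[190:310,240:390],None,fx=5,fy=5,interpolation=cv2.INTER_CUBIC))
"
```

```text
clock: 19.6
position: [0.5577, -0.2854, 0.0803]
tcp_rot: [-1.567, 0.28, -1.626]
ft_force: [-0.3, 0.7, -2.4]
grip_width: 0.0196
clock: 19.85
position: [0.5578, -0.2866, 0.0786]
tcp_rot: [-1.565, 0.279, -1.626]
ft_force: [-0.1, -0.0, -0.0]
grip_width: 0.0198
[ 0.55780262 -0.28660629  0.07858004] [-0.82581611 -0.9966505   0.58458953]
```

View pics/t19c.png

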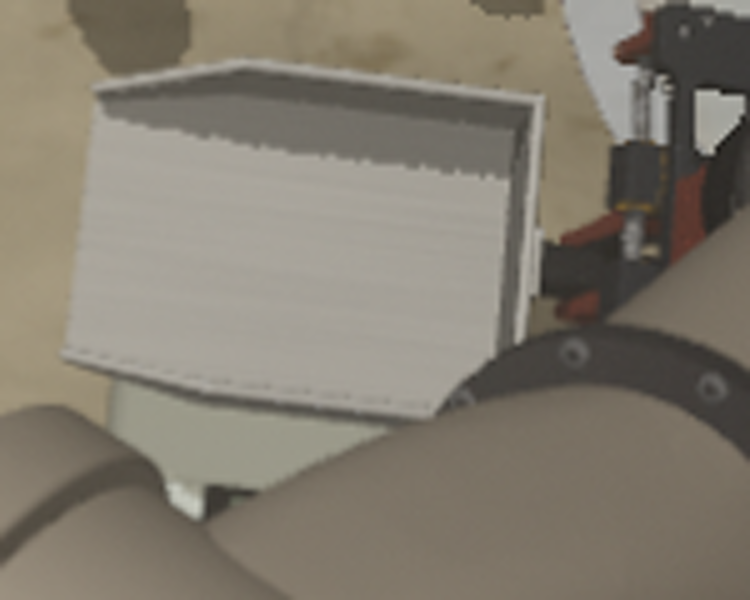

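View pics/s19c.png

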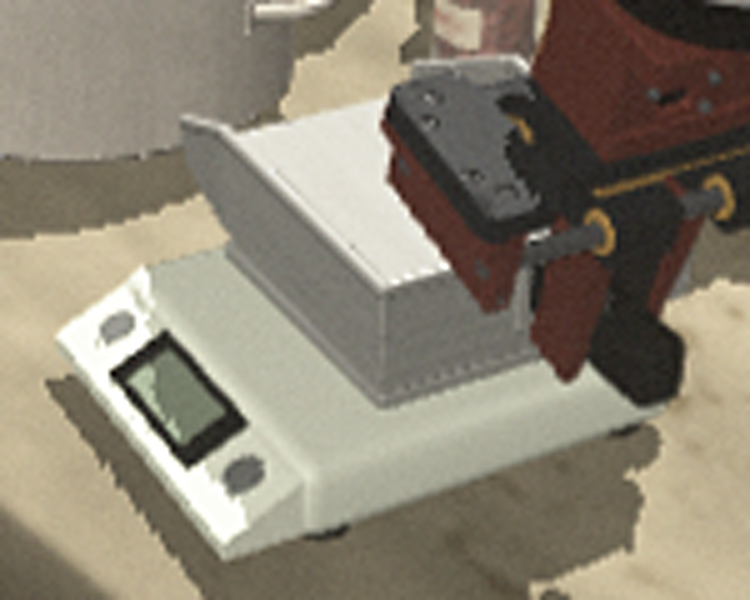

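```bash

python3 -m pendant '[[-0.06,0.1,0,0,0,0,-1],[-0.02,0.06,0,0,0,0,-1],[0,0,0,0,0,0,-1],[0,0,0,0,0,0,-1]]'
python3 -m pendant '[[-0.02,0.1,0,0,0,0,-1],[0,0,0,0,0,0,-1],[0,0,0,0,0,0,-1]]'
python3 -c "
from h import *
cv2.imwrite('pics/top20.png',env.get_image('top')[:,:,::-1])
print(cur()[1],cur()[0]['ft_force'])
a=cv2.imread('pics/top20.png');cv2.imwrite('pics/t20c.png',cv2.resize(a[155:275,310:460],None,fx=5,fy=5,interpolation=cv2.INTER_CUBIC))
"
```

```text
clock: 20.28
position: [0.5579, -0.2864, 0.0773]
tcp_rot: [-1.563, 0.276, -1.627]
ft_force: [-1.5, -1.0, 1.7]
grip_width: 0.0195
clock: 20.53
position: [0.558, -0.2869, 0.0759]
tcp_rot: [-1.562, 0.274, -1.627]
ft_force: [-1.0, -0.8, 2.9]
grip_width: 0.0197
[ 0.55797939 -0.28685881  0.0758263 ] [-0.79561816 -1.19459382  2.93047438]
```

View pics/t20c.png

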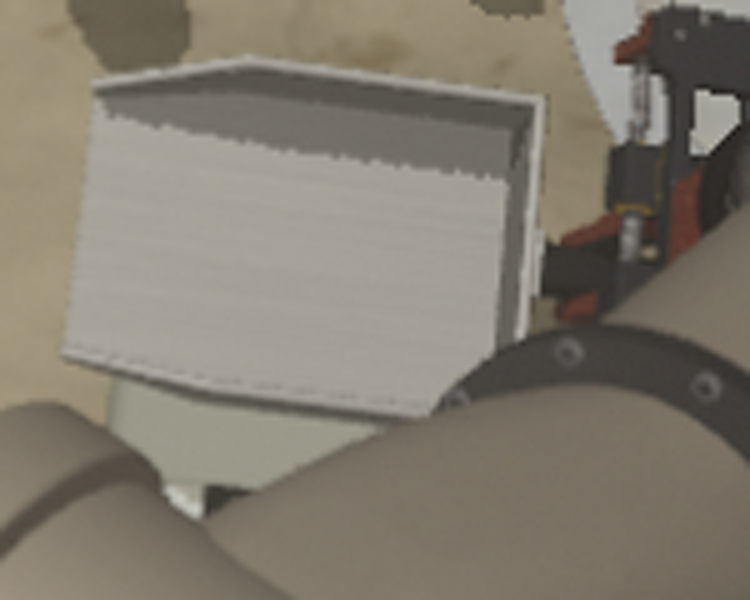

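```bash

python3 -m pendant '[[-0.08,-0.08,0,0,0,-0.3,-1],[-0.04,0,0,0,0,-0.15,-1],[0,0,0,0,0,0,-1],[0,0,0,0,0,0,-1]]'
python3 -c "
from h import *
cv2.imwrite('pics/top21.png',env.get_image('top')[:,:,::-1])
cv2.imwrite('pics/side21.png',env.get_image('side')[:,:,::-1])
print(cur()[1],cur()[0]['ft_force'])
a=cv2.imread('pics/top21.png');cv2.imwrite('pics/t21c.png',cv2.resize(a[155:275,310:460],None,fx=5,fy=5,interpolation=cv2.INTER_CUBIC))
a=cv2.imread('pics/side21.png');cv2.imwrite('pics/s21c.png',cv2.resize(a[190:310,240:390],None,fx=5,fy=5,interpolation=cv2.INTER_CUBIC))
"
```

```text
clock: 20.92
position: [0.5579, -0.2858, 0.079]
tcp_rot: [-1.562, 0.215, -1.628]
ft_force: [-1.3, -0.9, 2.5]
grip_width: 0.02
[ 0.55789781 -0.28590394  0.07891874] [-1.53130557 -0.12253648  3.44899372]
```

View pics/t21c.png

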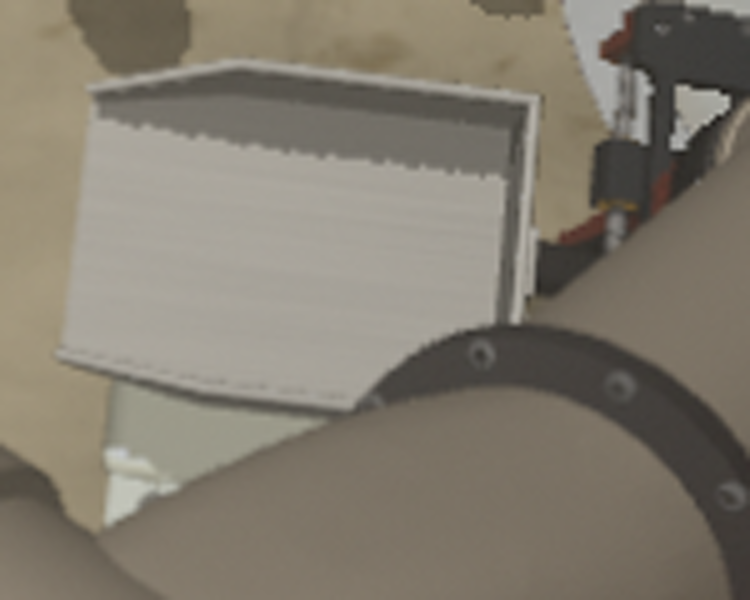

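View pics/s21c.png

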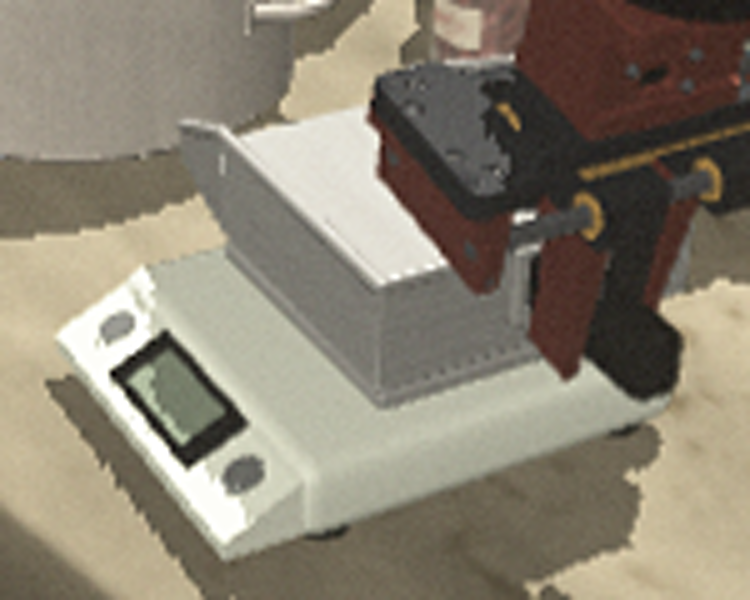

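```bash

python3 - <<'E'
from fit import *
c=lambda x,y:(310+x/5,155+y/5)
s0=lambda x,y:(240+x/5,190+y/5)
fit(dict(rf=c(537,98),kf=c(238,62),sf=c(92,90),sn=c(57,355)),dict(rn=s0(379,286),kn=s0(222,133),sn=s0(180,125)),[.56,-.174,.05,-.05,0,0])
E
```

```text
pos [ 0.5621 -0.1741  0.0455] yaw,tilt,roll [-0.061 -0.025  0.05 ]
[[-0.5, 0.2], [0.1, -0.1], [0.1, -0.2], [0.4, -0.2], [0.1, 0.0], [-0.4, -0.2], [-0.2, 0.2]]
```

```bash

python3 -m pendant '[[0,0,0,0,0,0,1],[0,0,0,0,0,0,1],[0,0,0,0,0,0,1],[0,0,0,0,0,0,1],[0,0,0,0,0,0,1],[0,0,0,0,0,0,1],[0,0,0,0,0,0,1],[0,0,0,0,0,0,1]]'
python3 -m pendant '[[0,-0.5,0,0,0,0,1],[0,-0.7,0,0,0,0,1],[0,-0.9,0,0,0,0,1],[0,-1,0,0,0,0,1],[0,-1,0,0,0,0,1],[0,-1,0,0,0,0,1],[0,-1,0,0,0,0,1],[0,-1,0,0,0,0,1],[0,0,0,0,0,0,1]]'
python3 -c "
from h import *
cv2.imwrite('pics/top22.png',env.get_image('top')[:,:,::-1])
cv2.imwrite('pics/side22.png',env.get_image('side')[:,:,::-1])
a=cv2.imread('pics/top22.png');cv2.imwrite('pics/t22c.png',cv2.resize(a[155:275,310:460],None,fx=5,fy=5,interpolation=cv2.INTER_CUBIC))
a=cv2.imread('pics/side22.png');cv2.imwrite('pics/s22c.png',cv2.resize(a[190:310,240:390],None,fx=5,fy=5,interpolation=cv2.INTER_CUBIC))
"
```

```text
clock: 21.68
position: [0.5596, -0.2841, 0.0772]
tcp_rot: [-1.561, 0.219, -1.629]
ft_force: [0.1, 0.7, -0.3]
grip_width: 0.0698
clock: 22.43
position: [0.5533, -0.3258, 0.2644]
tcp_rot: [-1.563, 0.217, -1.631]
ft_force: [-0.7, -1.0, 1.0]
grip_width: 0.0878
```

View pics/t22c.png

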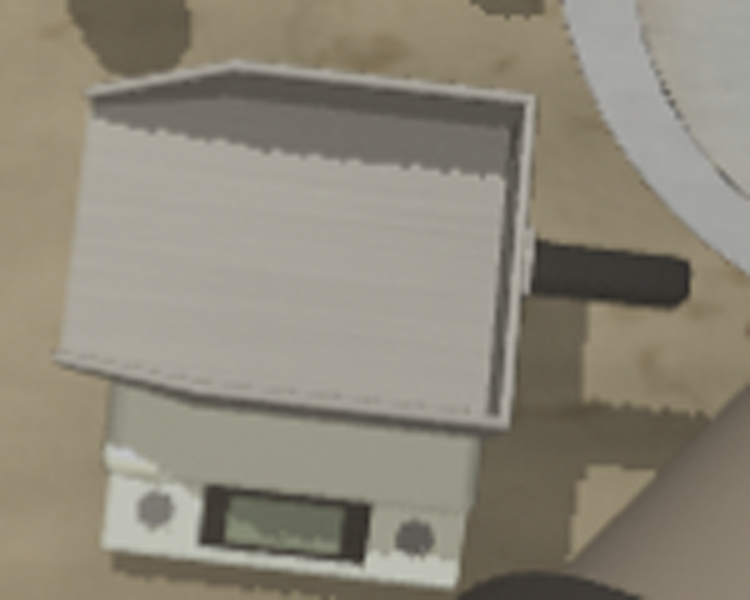

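View pics/s22c.png

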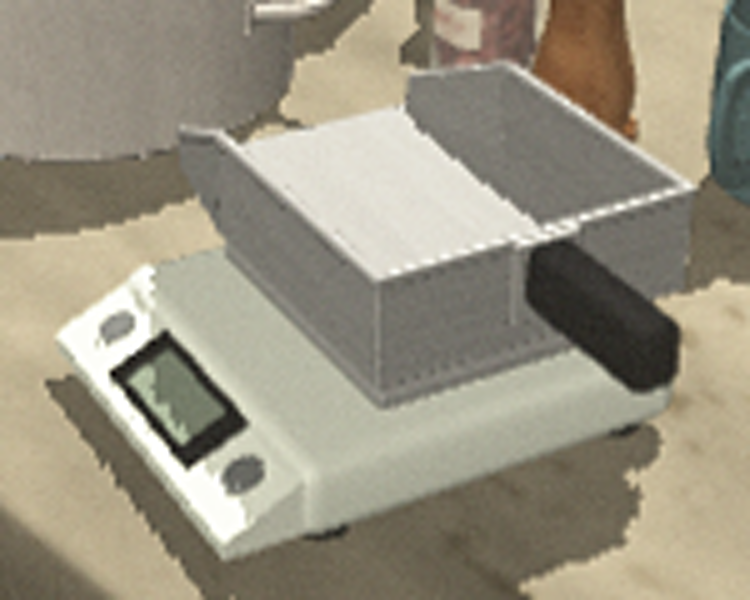

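View pics/top22.png

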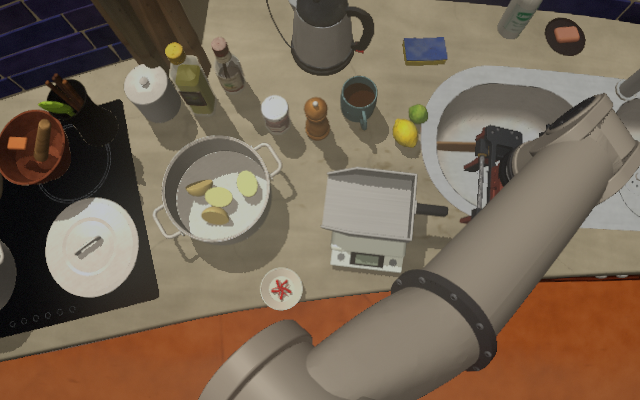

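```bash

python3 - <<'E'
from fit import *
c=lambda x,y:(310+x/5,155+y/5)
s0=lambda x,y:(240+x/5,190+y/5)
fit(dict(rf=c(535,103),rn=c(506,429),kf=c(240,67),sf=c(90,95),sn=c(57,363)),dict(rn=s0(375,280),kn=s0(217,133),sn=s0(178,133),rf=s0(690,190)),[.56,-.174,.05,-.05,0,0])
fit(dict(rf=c(533,97),rn=c(507,427),kf=c(237,62),sf=c(90,93),sn=c(55,360)),dict(rn=s0(377,280),kn=s0(219,132),sn=s0(181,130),rf=s0(695,187)),[.56,-.174,.05,-.05,0,0])
a=cv2.imread('pics/top0.png');b=cv2.imread('pics/top22.png')
o=np.vstack([np.hstack([cv2.resize(x[160:260,315:390],None,fx=4,fy=4,interpolation=cv2.INTER_NEAREST) for x in (a,b)])])
cv2.imwrite('pics/cmp.png',o)
a=cv2.imread('pics/side0.png');b=cv2.imread('pics/side22.png')
o=np.hstack([cv2.resize(x[195:300,270:385],None,fx=3.4,fy=3.4,interpolation=cv2.INTER_NEAREST) for x in (a,b)])
cv2.imwrite('pics/cmps.png',o)
# edge-based shift of handle (dark) mask centroid
for n in ('top','side'):
  for f in ('0','22'):
    im=cv2.imread(f'pics/{n}{f}.png');r=(slice(195,225),slice(415,455)) if n=='top' else (slice(225,280),slice(338,382))
    m=(im[r].max(2)<55); ys,xs=np.nonzero(m); print(n,f,m.sum(),xs.mean()+r[1].start,ys.mean()+r[0].start)
E
```

```text
pos [ 0.5612 -0.1753  0.0487] yaw,tilt,roll [-0.058  0.01   0.014]
[[0.2, -0.6], [0.6, -0.3], [-0.7, -0.3], [0.4, -0.5], [0.4, -0.5], [-0.7, -0.1], [-1.0, 0.4], [-0.7, -0.1], [-0.1, 0.5]]
pos [ 0.5631 -0.1746  0.0493] yaw,tilt,roll [-0.054  0.004  0.005]
[[0.4, -0.3], [0.4, -0.7], [-0.3, -0.1], [0.1, -0.8], [0.7, -0.5], [-0.3, -0.2], [-0.9, 0.3], [-0.9, 0.0], [-0.6, 0.4]]
top 0 50 434.26 214.2
top 22 45 436.4 213.33333333333334
side 0 456 359.0416666666667 253.45833333333334
side 22 396 359.4368686868687 253.81060606060606
```

View pics/cmps.png

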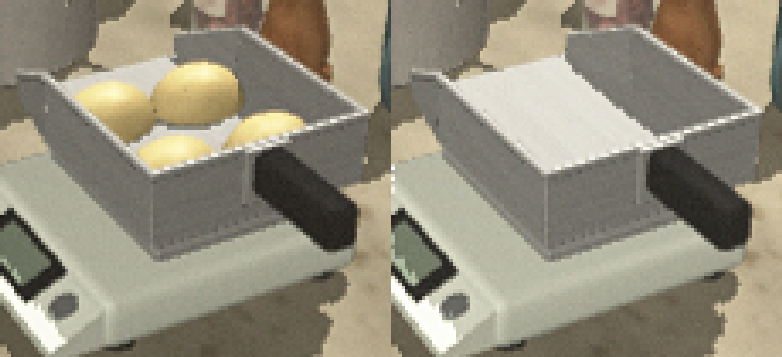

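```bash

python3 -m pendant '[[0,-0.6,0,0,0,0,1],[0,-0.6,0,0,0,0,1],[0,0,0,0,0,0,1],[0,0,0,0,0,0,1],[0,0,0,0,0,0,1],[0,0,0,0,0,0,1],[0,0,0,0,0,0,1]]'
python3 - <<'E'
from h import *
im=env.get_image('top')[:,:,::-1]; cv2.imwrite('pics/top23.png',im)
cv2.imwrite('pics/t23c.png',cv2.resize(im[125:275,150:350],None,fx=4,fy=4,interpolation=cv2.INTER_CUBIC))
a=cv2.imread('pics/top22.png')[125:260,150:300].astype(int); print('pot diff',np.abs(a-im[125:260,150:300].astype(int)).mean())
hsv=cv2.cvtColor(im,cv2.COLOR_BGR2HSV)[130:245,160:280]
m=cv2.inRange(hsv,(18,70,60),(35,255,255));n,l,st,ce=cv2.connectedComponentsWithStats(m)
for i in range(1,n):
    if st[i,4]>30: u,v=ce[i]+[160,130]; p=onz('top',u,v,.02); print(st[i,4],p.round(3),np.hypot(p[0]-.578,p[1]-.1626).round(3))
E
```

```text
clock: 23.12
position: [0.5493, -0.3252, 0.2823]
tcp_rot: [-1.579, 0.228, -1.632]
ft_force: [-0.5, -0.8, -0.4]
grip_width: 0.0877
pot diff 0.5117366255144032
403 [0.608 0.111 0.02 ] 0.06
1116 [0.563 0.187 0.02 ] 0.028
```

View pics/t23c.png

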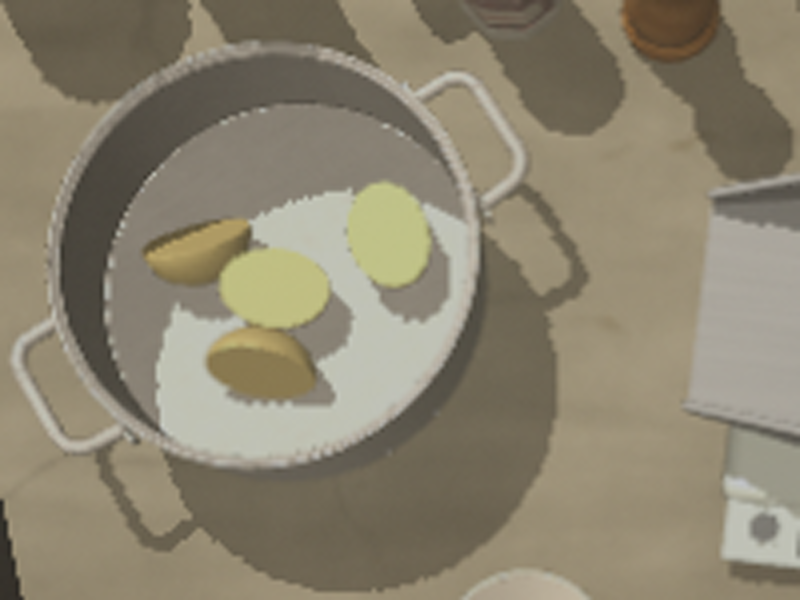

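All four halves lie still in the pot, and the pot is where it started. The scoop sits on the scale within about 2 mm of its first pose.

```bash
python3 -c "
from bench import env
print(env.close_job())"
```

```text
the job is handed in; nothing more can be done
None
```

I took the scoop off the scale, tipped all four potato halves into the pot, put the empty scoop back over the pegs, opened the gripper and moved clear. I handed the job in at about 23 s of the 61 s allowed; no verdict was reported.

**Last checks**
- **Potatoes:** the final top view shows all four halves lying still in the pot. The two colour blobs I measured there centred 28 mm and 60 mm from the pot's axis, well inside the 105 mm limit; three halves merged into one blob.
- **Pot and bystanders:** in the top view the pot had not visibly moved, and none of the mill, jar, mug or dish looked disturbed. I did not measure their displacements.
- **Scoop:** a two-camera fit put it about 2 mm in x, 0.7 mm in y and 0.6 mm in z from its starting seat. It was level and in line to about 0.01 rad. That is inside the tolerances and about the size of the measurement error. The 2 mm x offset is slightly more than the roughly 1.5 mm of play the pegs allow, so I can't rule out that it rests a fraction high on them.

**What went wrong on the way**
- **Slip in the grip:** the scoop turned about 0.3 rad nose-down in the fingers, which left its spout too far back on the first pour. I levelled it and moved it forward; nothing fell out.
- **Second pair jammed:** the last two halves stuck in the narrowing spout, and a short side-to-side shake freed them.
- **Seating:** I allowed for the slip when lowering the scoop, pressing down with about 3 N. It settled the last bit when I released it.

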